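# Reset the bar station

### The arm

A 6-joint arm with a two-finger parallel gripper is mounted at the origin on a cart in front of the work surface, level with it; the furniture and walls round the work are solid. World frame = base frame: x ahead of the robot, y to its left, z up, the work surface at z = 0. Lengths are in m, angles in rad, forces in N, time in s.
With the tool pointing down it reaches from about 0.325 to 0.875 m from the base axis. Payload 4.4 kg.
Tool frame: the origin (TCP) lies at the very end of the fingers, on their centre line; the grasp point (between the pads) lies arm.pinch_z behind it (arm.pinch_z is the distance from the TCP to the grasp point, in m); z points along the fingers, y is the line along which they close (so a half turn about z gives the same grasp; the last joint's range is limited). The gripper opens to 85 mm and grips with 20 to 120 N. Pads are 22 mm wide; open, the fingers measure 114 mm over their backs; the gripper's body (76 mm by 85 mm) begins 54 mm behind the grasp point. The pads swing forward as they close: fully open they stand 13 mm farther back than shut.
Start: joints at [1.014, 0.207, 1.542, -0, 1.393, -0.15], TCP at [0.227, 0.528, 0.231] pointing down, gripper open.
Joint ranges: [-2.73, 2.73], [-0.86, 2.22], [0.23, 2.46], [-1.11, 4.25], [0.08, 2.63], [-2.82, 2.82]. Speed limits (rad/s): [2.79, 2.79, 3.14, 3.14, 3.14, 3.14].

### API

Orientations are given as [roll, pitch, yaw] about the fixed x, y, z axes, in that order (R = Rz(yaw) Ry(pitch) Rx(roll)).
In Python, from rig import arm gives the robot as it stands.
- The arm moves only by the tool jog_arm, never from a script. Its argument "steps" is a list of rows, each an object of numbers: "dx", "dy", "dz": the shift along the tool's x, y, z scaled (see below); "ax", "ay", "az": the turn, a rotation vector about the tool's x, y, z scaled (see below); "jaw": the opening, from 0 (shut) to 1 (fully open). In form: [{"dx": .., "dy": .., "dz": .., "ax": .., "ay": .., "az": .., "jaw": ..}, ...]. A call has 1 to 8 rows; each row is the pose to reach, as a shift and turn from the pose commanded when the call began, along the tool's axes at that moment; what a row does not reach only later rows make up. The controller multiplies each number of a shift by 0.2 m and each number of a turn by 1.5 rad. A row lasts 1/12 s, in which the tool goes at most 41.7 mm and 7.16 degrees, less where a joint would pass 70% of its speed; a pose out of reach is approached as far as the arm can. A call with a number of a shift or a turn outside -1 to 1 is refused whole. A call with a gripper value outside its range is refused whole. The fingers move at their own pace and stop on an object; "newtons" is the grip in N (left out, the last holds). Time passes only in rows, so rows that repeat a pose let the fingers close. It gives the time, the measured TCP pose, the force, the opening and the grip force at its end, in the units of the state.
- arm.get_state(): the state, without advancing time (a new reading comes with each control period).
- arm.get_image(name): name is "scene" or "top" or "wrist"; returns the picture (420x560x3 uint8, red, green, blue); there is no depth.
- arm.camera_info(name): a dict with "mtx" (3x3 intrinsics, pixels), "pose" (4x4, takes a point from camera to world coordinates). Camera axes: x right, y up, looking along -z (the intrinsics and any distortion apply to the point x, -y, -z); pixel columns grow to the right and rows downward; lengths in m; the calibration is good to about 2 mm. A picture is of the moment at which its call begins: read the wrist's pose just before it. camera_info takes no time and is no camera call; for the wrist camera it gives the pose at the moment of the call.
- arm.hand_in(): hands the job in; it is judged then, once.
The state is a dict: "clock": time; "q": joint angles; "qd": joint speeds; "tau": joint torques, N m; "ee_pos": TCP position; "tcp_rot": TCP orientation; "force": force on the tool from outside, world axes, zero at the start; "torque": the same for the moment, N m; "finger_gap": opening from 0.0 (shut) to 1.0 (fully open); "finger_force": force on a finger pad.
Only numpy, scipy, OpenCV 4.12 (cv2) and the standard library are available. Lean on these libraries where they do the work, as an engineer would, in place of code of your own. Each camera call takes 0.05 s, during which the arm holds its last target. There are 200 camera calls.

### The job

Put the bar things away after service, each where it belongs: the muddler lying in the long oak rest, the corkscrew lying flat in the short slim rest, the bottle stopper standing on its knob in the round recess of the oak block, and both corks lying on the floor of the oblong tray, not on top of each other. Leave the small ceramic bowl standing where it is.

Things in the scene. Friction and masses are not known exactly. Their poses are not given: they have to be found in the camera images.
- muddler_mid (a point): turned dark-walnut muddler lying on its side: rod with knobbed ends, 200 mm long, 31 mm thick (count it 31 mm thick all along, though it looks a little slimmer in places). This point is the middle of its axis, 15.5 mm above what it lies on; y runs along its length (it may roll about y)
- corkscrew: folded corkscrew (waiter's friend), dark wood and steel, lying flat: 115 mm long, 18 mm wide, 12 mm high. Origin: centre of its underside; y runs along its length
- bottle_stopper: bottle stopper standing on its round brass knob, black rubber cone upward: knob 35 mm across and 22 mm high, cone above it 22 mm across, 51 mm high in all. Origin: centre of its underside; z up its axis
- cork1_mid (a point): wine cork of mottled tan cork lying on its side, 45 mm long, 23 mm thick. This point is its centre, 11.5 mm above what it lies on; y runs along its length. The two corks are alike.
- cork2_mid (a point): wine cork of mottled tan cork lying on its side, 45 mm long, 23 mm thick. This point is its centre, 11.5 mm above what it lies on; y runs along its length. The two corks are alike.
- muddler_rest: long pale-oak tool rest lined with grey felt, fixed to the worktop: 236 x 62 mm outside, bed 220 x 46 mm, floor 6 mm above the worktop, walls 24 mm high (from the worktop). Both long walls are cut away down to the floor over the middle 70 mm for the fingers. Origin: centre of its underside; x along its length
- corkscrew_rest: short, slim pale-oak tool rest lined with grey felt, fixed: 150 x 52 mm outside, bed 134 x 36 mm, floor 5 mm above the worktop, walls 16 mm high; both long walls are cut away down to the floor over the middle 60 mm for the fingers. Origin: centre of its underside; x along its length
- stopper_block: square pale-oak block with a round recess, fixed: 84 x 84 mm, 18 mm high; recess 54 mm across in its centre, its felt floor 5 mm above the worktop. Origin: centre of its underside
- cork_tray: oblong pale-oak tray with a low closed rim all round, fixed: 132 x 88 mm outside, 120 x 76 mm inside, floor 6 mm above the worktop, rim 16 mm high. Origin: centre of its underside; x along its length
- pinch_bowl: bystander: small white speckled ceramic bowl, 70 mm across, 31 mm high, standing behind the loose things; not to be moved. Origin: centre of its underside
Things that resemble listed ones, but are neither listed nor needed, are in the scene too. Of the things like the bottle_stopper, leave any that is red; of the rest the smaller one is meant.

How it is judged:
At the end, for the whole second after the job is handed in: Muddler and corkscrew lie on the beds of their rests, centred within 13 mm (muddler 12 mm sideways), parallel within 0.15 and 0.25 rad; stopper stands on the recess floor within 13 mm of its centre; both cork centres within 52 x 32 mm of the tray centre, each on its floor; all released, at rest (x of muddler_mid in the frame of muddler_rest between -0.013 and 0.013 m and y of muddler_mid in the frame of muddler_rest between -0.012 and 0.012 m and z of muddler_mid in the frame of muddler_rest between 0.015 and 0.027 m and angle between the y axis of muddler_mid and the x axis of muddler_rest, either way round below 0.15 rad and x of corkscrew in the frame of corkscrew_rest between -0.013 and 0.013 m and y of corkscrew in the frame of corkscrew_rest between -0.013 and 0.013 m and z of corkscrew in the frame of corkscrew_rest between 0 and 0.01 m and angle between the y axis of corkscrew and the x axis of corkscrew_rest, either way round below 0.25 rad and horizontal distance between bottle_stopper and stopper_block below 0.013 m and z of bottle_stopper in the frame of stopper_block between 0 and 0.01 m and angle between bottle_stopper's own z axis and vertical below 0.15 rad and x of cork1_mid in the frame of cork_tray between -0.052 and 0.052 m and y of cork1_mid in the frame of cork_tray between -0.032 and 0.032 m and z of cork1_mid in the frame of cork_tray between 0.01 and 0.023 m and x of cork2_mid in the frame of cork_tray between -0.052 and 0.052 m and y of cork2_mid in the frame of cork_tray between -0.032 and 0.032 m and z of cork2_mid in the frame of cork_tray between 0.01 and 0.023 m and linear speed of each of muddler, corkscrew, bottle_stopper, cork1, cork2 below 0.02 m/s); the robot touches nothing.
It fails at once if the small bowl was shoved (more than 30 mm) or tipped (distance of pinch_bowl from where it was at the start of the episode above 0.03 m or angle between pinch_bowl's own z axis and vertical above 0.3 rad).
It also fails if it takes over 120 s, if anything falls off the work surface, if the arm or the gripper's body presses on something with over 40 N, if the wrist force passes 120 N, or if a joint passes its speed limit or range.

## Working session

There is one attempt and no reset: what is moved stays moved. The work goes in short steps, Python scripts to look and compute and a tool call to move; the robot and the scene stay as the last step left them, time stands still between calls to the robot, and variables do not carry over. Pictures are saved under pics/ and viewed, at most 14 in all, crops included, and the job is handed in when it is done.

Besides the shell and the picture viewer there is one more tool, called after ">>>" in YAML: its name, and indented under it one key for each argument. jog_arm: Moves the arm, as the interface text tells. Its arguments: {"type":"object","properties":{"steps":{"type":"array","items":{"type":"object","properties":{"dx":{"type":"number"},"dy":{"type":"number"},"dz":{"type":"number"},"ax":{"type":"number"},"ay":{"type":"number"},"az":{"type":"number"},"jaw":{"type":"number"}}}},"newtons":{"type":"number"}},"required":["steps"]}

```bash
mkdir -p pics
python3 - <<'E'
from rig import arm
import cv2
print(arm.get_state(), arm.pinch_z)
for n in ("top","scene"):
    print(n, arm.camera_info(n))
    im=arm.get_image(n); cv2.imwrite(f"pics/{n}0.png",cv2.resize(im[:,:,::-1],(800,600),interpolation=cv2.INTER_CUBIC))
E
```

```text
{'clock': 0.0, 'q': array([ 1.01449062e+00,  2.07427938e-01,  1.54298958e+00,  1.98195407e-05,
        1.39346310e+00, -1.50502960e-01]), 'qd': array([ 2.12162006e-04, -1.81058268e-03, -4.54524698e-04,  5.20812939e-05,
       -5.44947116e-04,  3.38454481e-04]), 'tau': array([ 1.18191885e-03, -3.83029425e+01, -2.91600323e+01, -9.88435590e-05,
        1.03719477e-02,  1.08443660e-05]), 'ee_pos': array([0.22658501, 0.52764596, 0.23010434]), 'tcp_rot': array([-3.13933348e+00, -3.62326152e-04,  2.73578598e+00]), 'force': array([-0.25853336,  0.1316674 ,  0.00971526]), 'torque': array([-0.05047324, -0.0193993 ,  0.04437214]), 'finger_force': 0.0, 'finger_gap': 0.9952079402067936} 0.0187
top {'mtx': array([[424.09037796,   0.        , 277.65160091],
       [  0.        , 424.09037796, 212.77159095],
       [  0.        ,   0.        ,   1.        ]]), 'pose': array([[ 0.02556763,  0.98764273, -0.15462255,  0.29376486],
       [-0.99945168,  0.02199914, -0.02474617, -0.05126219],
       [-0.02103881,  0.15517047,  0.98766365,  1.18599813],
       [ 0.        ,  0.        ,  0.        ,  1.        ]])}
scene {'mtx': array([[450.80242128,   0.        , 280.34409313],
       [  0.        , 450.80242128, 209.96921852],
       [  0.        ,   0.        ,   1.        ]]), 'pose': array([[ 0.62740062,  0.30480673, -0.71656215, -0.55194915],
       [-0.7783714 ,  0.27207537, -0.56578526, -0.86030598],
       [ 0.02250376,  0.91272551,  0.4079531 ,  0.65284148],
       [ 0.        ,  0.        ,  0.        ,  1.        ]])}
```

View pics/top0.png

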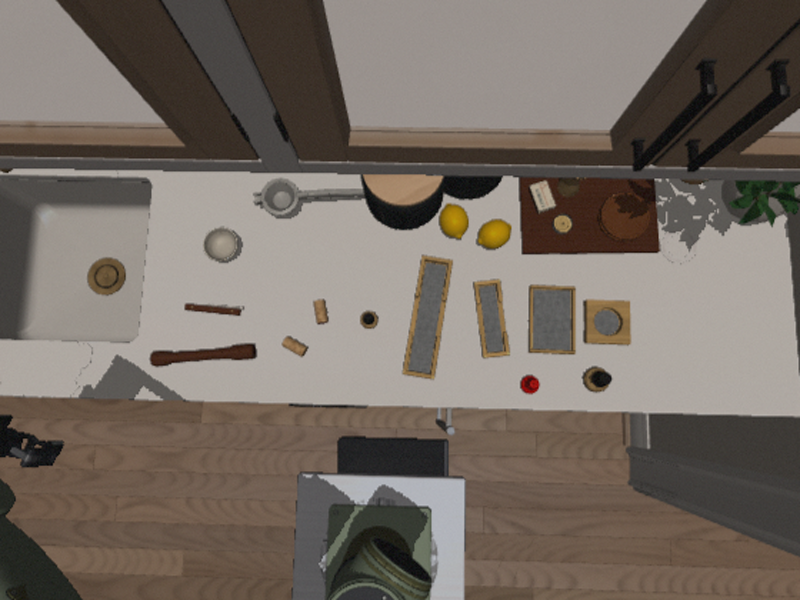

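View pics/scene0.png

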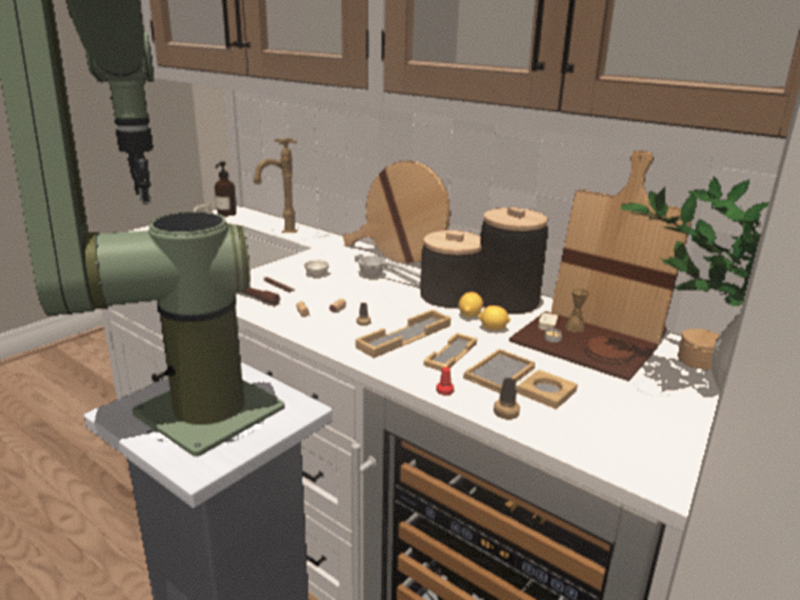

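Stopper-like things in the top view: small dark one at (369,319), red one at (530,384), larger dark one at (597,379). I choose (369,319). Muddler is at (204,355), corkscrew (214,309), corks (320,311) and (294,346), and the bowl (223,244). Next, close crops to check.

Run:
```python
import cv2
from rig import arm
im=arm.get_image("top")[:,:,::-1]; cv2.imwrite("pics/topraw.png",im)
for n,(u0,v0,u1,v1) in dict(L=(100,195,290,265),R=(275,172,450,280)).items():
    c=im[v0:v1,u0:u1]; s=4
    c=cv2.resize(c,None,fx=s,fy=s,interpolation=cv2.INTER_CUBIC)
    for k in range(0,u1-u0,20): cv2.putText(c,str(u0+k),(k*s,8),0,.3,(0,0,255),1); cv2.line(c,(k*s,0),(k*s,c.shape[0]),(0,0,255) if 0 else (200,150,0),1)
    for k in range(0,v1-v0,20): cv2.putText(c,str(v0+k),(0,k*s+8),0,.3,(0,0,255),1); cv2.line(c,(0,k*s),(c.shape[1],k*s),(200,150,0),1)
    cv2.imwrite(f"pics/crop{n}.png",c)
```

```text
(no output)
```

View pics/cropL.png

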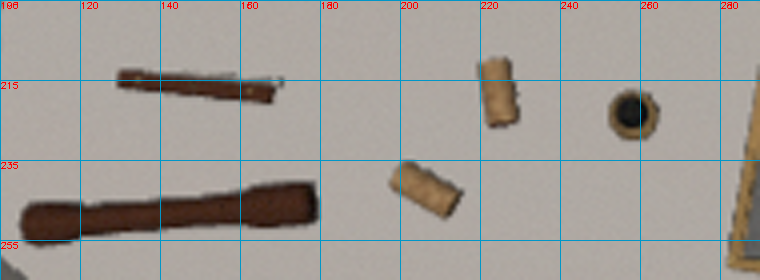

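View pics/cropR.png

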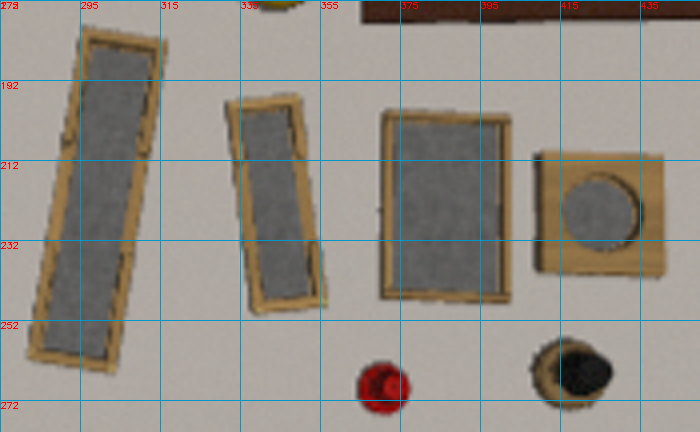

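Crops: the muddler runs (105.5,251)-(179.5,246), corkscrew about (150,216.5), corks (224.5,218) and (207,242.5), small brass-and-black stopper (258.6,224), and all rests are clear. Sizes agree with the choice.

```bash
cat > h.py <<'E'
import numpy as np
from rig import arm
def ray(n,uv,z,info=None):
    i=info or arm.camera_info(n); K=i["mtx"];P=i["pose"]
    uv=np.atleast_2d(uv).astype(float)
    d=np.c_[(uv[:,0]-K[0,2])/K[0,0],-(uv[:,1]-K[1,2])/K[1,1],-np.ones(len(uv))]@P[:3,:3].T
    o=P[:3,3]; return o+d*((z-o[2])/d[:,2])[:,None]
E
python3 - <<'E'
from h import *
np.set_printoptions(precision=4,suppress=True)
def L(p): return np.array(p)/4+[100,195]
def R(p): return np.array(p)/4+[275,172]
def show(n,p):
    p=p[:,:2]; print(n,p.mean(0),"edges",np.linalg.norm(p-np.roll(p,-1,0),axis=1), "ang",[round(float(np.arctan2(*(p[(i+1)%len(p)]-p[i])[::-1])),3) for i in range(len(p))])
show("mud",ray("top",L([(22,224),(318,203)]),.0155))
show("cscrew",ray("top",L([(118,78),(283,92)]),.01))
show("cork1",ray("top",L([(479,63),(508,58),(517,121),(489,127)]),.0115))
show("cork2",ray("top",L([(407,161),(463,194),(446,218),(391,186)]),.0115))
show("stop",ray("top",L([(609,115.5),(660,115.5)]),.011))
show("Mrest",ray("top",R([(82,26),(167,40),(113,374),(27,358)]),.024))
show("Crest",ray("top",R([(226,102),(300,94),(327,304),(252,314)]),.016))
show("tray",ray("top",R([(383,110),(511,115),(510,303),(380,297)]),.016))
show("block",ray("top",R([(540,150),(664,154),(664,277),(540,270)]),.018))
show("rec",ray("top",R([(561,212),(640,212)]),.018))
show("bowl",ray("top",np.array([[223*.7,244*.7]]),.031))
i=arm.camera_info("wrist");print(i); print(arm.get_state()["ee_pos"],arm.get_state()["clock"])
E
```

```text
mud [0.3686 0.3509] edges [0.2067 0.2067] ang [-1.476, 1.665]
cscrew [0.4599 0.3379] edges [0.1181 0.1181] ang [-1.633, 1.509]
cork1 [0.4594 0.1268] edges [0.0207 0.0453 0.02   0.0461] ang [-1.376, -2.958, 1.807, 0.2]
cork2 [0.3897 0.1736] edges [0.046  0.0202 0.0449 0.0205] ang [-2.072, 2.564, 1.076, -0.524]
stop [0.4451 0.0306] edges [0.0357 0.0357] ang [-1.548, 1.594]
Mrest [ 0.4533 -0.0828] edges [0.0603 0.2356 0.0594 0.2349] ang [-1.718, 2.997, 1.413, -0.141]
Crest [ 0.4534 -0.2068] edges [0.0521 0.1477 0.052  0.149 ] ang [-1.44, -3.017, 1.727, 0.126]
tray [ 0.454  -0.3239] edges [0.0888 0.1311 0.0886 0.1308] ang [-1.589, 3.116, 1.548, -0.024]
block [ 0.4513 -0.4302] edges [0.0852 0.0854 0.0842 0.0835] ang [-1.582, 3.108, 1.537, -0.023]
rec [ 0.4516 -0.4292] edges [0.054 0.054] ang [-1.548, 1.594]
bowl [0.5867 0.3233] edges [0.] ang [0.0]
{'mtx': array([[324.5957,   0.    , 283.5453],
       [  0.    , 324.5957, 209.193 ],
       [  0.    ,   0.    ,   1.    ]]), 'pose': array([[ 0.3947, -0.8817, -0.2585,  0.1612],
       [ 0.9188,  0.3782,  0.113 ,  0.5572],
       [-0.0018, -0.2821,  0.9594,  0.3736],
       [ 0.    ,  0.    ,  0.    ,  1.    ]])}
[0.2267 0.5278 0.2303] 0.15
```

```bash
cat >> h.py <<'E'
# plan(wps): wps = list of (x,y,z,yaw); each becomes its own call; prints dx,dy,dz,az in tool units and rows needed
def plan(*w):
    s=arm.get_state(); p=np.array(s["ee_pos"]); y=s["tcp_rot"][2]
    print("t",round(s["clock"],2),"gap",round(s["finger_gap"]*85,1),"p",p.round(4),"rpy",s["tcp_rot"].round(3),"q6",s["q"][5].round(2))
    for x in w:
        d=np.array(x[:3])-p; a=(x[3]-y+np.pi)%(2*np.pi)-np.pi
        t=np.array([np.cos(y)*d[0]+np.sin(y)*d[1], np.sin(y)*d[0]-np.cos(y)*d[1], -d[2]])/.2
        print("dx %.3f dy %.3f dz %.3f az %.3f  rows %.1f"%(*t,-a/1.5,max(np.linalg.norm(d)/.0417,abs(a)/.125)))
        p=np.array(x[:3]); y=x[3]
E
python3 -c "
from h import *
plan((.3,.44,.16,2.2),(.3686,.3509,.1,1.665),(.3686,.3509,.001,1.665))"
```

```text
t 0.15 gap 84.8 p [0.2267 0.5278 0.2303] rpy [-3.14  -0.     2.736] q6 -0.15
dx -0.510 dy -0.259 dz 0.352 az 0.357  rows 4.3
dx -0.562 dy 0.015 dz 0.300 az 0.357  rows 4.3
dx 0.000 dy 0.000 dz 0.495 az -0.000  rows 2.4
```

>>> jog_arm:
  steps:
    - {"dx": -0.51, "dy": -0.259, "dz": 0.352, "az": 0.357, "jaw": 0.75}
    - {"dx": -0.51, "dy": -0.259, "dz": 0.352, "az": 0.357, "jaw": 0.75}
    - {"dx": -0.51, "dy": -0.259, "dz": 0.352, "az": 0.357, "jaw": 0.75}
    - {"dx": -0.51, "dy": -0.259, "dz": 0.352, "az": 0.357, "jaw": 0.75}
    - {"dx": -0.51, "dy": -0.259, "dz": 0.352, "az": 0.357, "jaw": 0.75}

```text
schema error: expected keys dx, dy, dz, ax, ay, az, jaw
```

>>> jog_arm:
  steps:
    - {"dx": -0.562, "dy": 0.015, "dz": 0.3, "az": 0.357, "jaw": 0.75}
    - {"dx": -0.562, "dy": 0.015, "dz": 0.3, "az": 0.357, "jaw": 0.75}
    - {"dx": -0.562, "dy": 0.015, "dz": 0.3, "az": 0.357, "jaw": 0.75}
    - {"dx": -0.562, "dy": 0.015, "dz": 0.3, "az": 0.357, "jaw": 0.75}
    - {"dx": -0.562, "dy": 0.015, "dz": 0.3, "az": 0.357, "jaw": 0.75}
    - {"dx": -0.562, "dy": 0.015, "dz": 0.3, "az": 0.357, "jaw": 0.75}

```text
schema error: expected keys dx, dy, dz, ax, ay, az, jaw
```

```bash
python3 -c "
from h import *
plan((.3686,.3509,.001,1.665))
import cv2
i=arm.camera_info('wrist');cv2.imwrite('pics/w1.png',arm.get_image('wrist')[:,:,::-1])
"
```

```text
t 0.15 gap 84.8 p [0.2267 0.5278 0.2303] rpy [-3.14  -0.     2.736] q6 -0.15
dx -1.001 dy -0.532 dz 1.147 az 0.714  rows 8.6
```

View pics/w1.png

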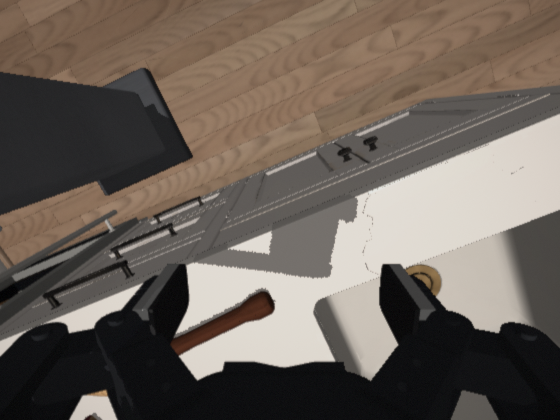

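The moves were refused because all keys are needed; nothing moved. The wrist view shows only the muddler's tip at (260,303).

>>> jog_arm:
  steps:
    - {"dx": -0.51, "dy": -0.259, "dz": 0.352, "ax": 0, "ay": 0, "az": 0.357, "jaw": 0.75}
    - {"dx": -0.51, "dy": -0.259, "dz": 0.352, "ax": 0, "ay": 0, "az": 0.357, "jaw": 0.75}
    - {"dx": -0.51, "dy": -0.259, "dz": 0.352, "ax": 0, "ay": 0, "az": 0.357, "jaw": 0.75}
    - {"dx": -0.51, "dy": -0.259, "dz": 0.352, "ax": 0, "ay": 0, "az": 0.357, "jaw": 0.75}
    - {"dx": -0.51, "dy": -0.259, "dz": 0.352, "ax": 0, "ay": 0, "az": 0.357, "jaw": 0.75}

```text
clock: 0.62
ee_pos: [0.3004, 0.4367, 0.1578]
tcp_rot: [-3.135, 0.002, 2.192]
force: [0.7, -0.0, -1.1]
finger_gap: 0.752
finger_force: 0.0
```

>>> jog_arm:
  steps:
    - {"dx": -0.562, "dy": 0.015, "dz": 0.3, "ax": 0, "ay": 0, "az": 0.357, "jaw": 0.75}
    - {"dx": -0.562, "dy": 0.015, "dz": 0.3, "ax": 0, "ay": 0, "az": 0.357, "jaw": 0.75}
    - {"dx": -0.562, "dy": 0.015, "dz": 0.3, "ax": 0, "ay": 0, "az": 0.357, "jaw": 0.75}
    - {"dx": -0.562, "dy": 0.015, "dz": 0.3, "ax": 0, "ay": 0, "az": 0.357, "jaw": 0.75}
    - {"dx": -0.562, "dy": 0.015, "dz": 0.3, "ax": 0, "ay": 0, "az": 0.357, "jaw": 0.75}
    - {"dx": -0.562, "dy": 0.015, "dz": 0.3, "ax": 0, "ay": 0, "az": 0.357, "jaw": 0.75}
    - {"dx": -0.562, "dy": 0.015, "dz": 0.3, "ax": 0, "ay": 0, "az": 0.357, "jaw": 0.75}

```text
clock: 1.2
ee_pos: [0.369, 0.3512, 0.1008]
tcp_rot: [-3.141, 0.0, 1.666]
force: [0.4, 0.0, -0.1]
finger_gap: 0.748
finger_force: 0.0
```

```bash
python3 -c "
from h import *
plan((.3686,.3509,.001,1.665))
import cv2
cv2.imwrite('pics/w2.png',arm.get_image('wrist')[:,:,::-1])
"
```

```text
t 1.2 gap 63.6 p [0.369  0.3512 0.1008] rpy [-3.141  0.     1.666] q6 0.5
dx -0.001 dy -0.002 dz 0.499 az 0.000  rows 2.4
```

View pics/w2.png

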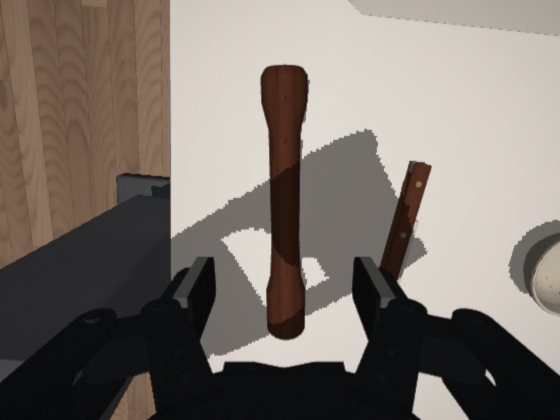

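The muddler lies upright in the wrist view, from (285,68) to (286,335), centred between the fingers (fingers at 205 and 362) and parallel to the tool. Descend and grip.

>>> jog_arm:
  steps:
    - {"dx": 0, "dy": -0.002, "dz": 0.2, "ax": 0, "ay": 0, "az": 0, "jaw": 0.75}
    - {"dx": 0, "dy": -0.002, "dz": 0.36, "ax": 0, "ay": 0, "az": 0, "jaw": 0.75}
    - {"dx": 0, "dy": -0.002, "dz": 0.495, "ax": 0, "ay": 0, "az": 0, "jaw": 0.75}
    - {"dx": 0, "dy": -0.002, "dz": 0.495, "ax": 0, "ay": 0, "az": 0, "jaw": 0.3}
    - {"dx": 0, "dy": -0.002, "dz": 0.495, "ax": 0, "ay": 0, "az": 0, "jaw": 0.2}
    - {"dx": 0, "dy": -0.002, "dz": 0.495, "ax": 0, "ay": 0, "az": 0, "jaw": 0.1}
    - {"dx": 0, "dy": -0.002, "dz": 0.495, "ax": 0, "ay": 0, "az": 0, "jaw": 0.1}
    - {"dx": 0, "dy": -0.002, "dz": 0.495, "ax": 0, "ay": 0, "az": 0, "jaw": 0.1}
  newtons: 50

```text
clock: 1.92
ee_pos: [0.3699, 0.3525, 0.0039]
tcp_rot: [3.138, -0.002, 1.665]
force: [0.1, -0.3, -2.4]
finger_gap: 0.341
finger_force: 49.8
```

>>> jog_arm:
  steps:
    - {"dx": 0, "dy": 0, "dz": 0, "ax": 0, "ay": 0, "az": 0, "jaw": 0.1}
    - {"dx": 0, "dy": 0, "dz": -0.1, "ax": 0, "ay": 0, "az": 0, "jaw": 0.1}
    - {"dx": 0, "dy": 0, "dz": -0.3, "ax": 0, "ay": 0, "az": 0, "jaw": 0.1}
    - {"dx": 0, "dy": 0, "dz": -0.5, "ax": 0, "ay": 0, "az": 0, "jaw": 0.1}
    - {"dx": 0, "dy": 0, "dz": -0.6, "ax": 0, "ay": 0, "az": 0, "jaw": 0.1}
    - {"dx": 0, "dy": 0, "dz": -0.6, "ax": 0, "ay": 0, "az": 0, "jaw": 0.1}

```text
clock: 2.42
ee_pos: [0.3727, 0.3543, 0.1289]
tcp_rot: [3.129, -0.007, 1.665]
force: [0.6, 1.3, -1.2]
finger_gap: 0.345
finger_force: 50.0
```

```bash
python3 -c "
from h import *
plan((.395,.20,.12,2.13),(.43,.03,.12,2.7),(.4533,-.0828,.07,2.997),(.4533,-.0828,.008,2.997))
print(arm.get_state()['finger_force'])
"
```

```text
t 2.42 gap 29.3 p [0.3727 0.3543 0.1289] rpy [ 3.129 -0.007  1.665] q6 0.5
dx -0.778 dy 0.038 dz 0.045 az -0.310  rows 3.7
dx -0.813 dy -0.303 dz -0.000 az -0.380  rows 4.6
dx -0.346 dy -0.460 dz 0.250 az -0.198  rows 3.0
dx 0.000 dy 0.000 dz 0.310 az -0.000  rows 1.5
49.99258875846863
```

>>> jog_arm:
  steps:
    - {"dx": -0.78, "dy": 0.04, "dz": 0, "ax": 0, "ay": 0, "az": -0.31, "jaw": 0.1}
    - {"dx": -0.78, "dy": 0.04, "dz": 0, "ax": 0, "ay": 0, "az": -0.31, "jaw": 0.1}
    - {"dx": -0.78, "dy": 0.04, "dz": 0, "ax": 0, "ay": 0, "az": -0.31, "jaw": 0.1}
    - {"dx": -0.78, "dy": 0.04, "dz": 0, "ax": 0, "ay": 0, "az": -0.31, "jaw": 0.1}

```text
clock: 2.75
ee_pos: [0.389, 0.2061, 0.1214]
tcp_rot: [-3.141, -0.0, 2.106]
force: [0.9, -0.2, -2.3]
finger_gap: 0.345
finger_force: 49.9
```

>>> jog_arm:
  steps:
    - {"dx": -0.81, "dy": -0.3, "dz": 0, "ax": 0, "ay": 0, "az": -0.38, "jaw": 0.1}
    - {"dx": -0.81, "dy": -0.3, "dz": 0, "ax": 0, "ay": 0, "az": -0.38, "jaw": 0.1}
    - {"dx": -0.81, "dy": -0.3, "dz": 0, "ax": 0, "ay": 0, "az": -0.38, "jaw": 0.1}
    - {"dx": -0.81, "dy": -0.3, "dz": 0, "ax": 0, "ay": 0, "az": -0.38, "jaw": 0.1}
    - {"dx": -0.81, "dy": -0.3, "dz": 0, "ax": 0, "ay": 0, "az": -0.38, "jaw": 0.1}

```text
clock: 3.17
ee_pos: [0.4186, 0.0404, 0.1215]
tcp_rot: [-3.141, -0.0, 2.622]
force: [0.4, 0.0, -0.7]
finger_gap: 0.345
finger_force: 49.9
```

>>> jog_arm:
  steps:
    - {"dx": -0.346, "dy": -0.46, "dz": 0.25, "ax": 0, "ay": 0, "az": -0.198, "jaw": 0.1}
    - {"dx": -0.346, "dy": -0.46, "dz": 0.25, "ax": 0, "ay": 0, "az": -0.198, "jaw": 0.1}
    - {"dx": -0.346, "dy": -0.46, "dz": 0.25, "ax": 0, "ay": 0, "az": -0.198, "jaw": 0.1}
    - {"dx": -0.346, "dy": -0.46, "dz": 0.25, "ax": 0, "ay": 0, "az": -0.198, "jaw": 0.1}
    - {"dx": -0.346, "dy": -0.46, "dz": 0.25, "ax": 0, "ay": 0, "az": -0.198, "jaw": 0.1}
    - {"dx": -0.346, "dy": -0.46, "dz": 0.25, "ax": 0, "ay": 0, "az": -0.198, "jaw": 0.1}

```text
clock: 3.67
ee_pos: [0.4321, -0.072, 0.0712]
tcp_rot: [3.141, -0.002, 2.911]
force: [0.0, 0.3, -1.7]
finger_gap: 0.349
finger_force: 50.1
```

```bash
python3 -c "
from h import *
import cv2
plan((.4533,-.0828,.011,2.997))
print(arm.get_state()['finger_force'])
cv2.imwrite('pics/w3.png',arm.get_image('wrist')[:,:,::-1])
"
```

```text
t 3.67 gap 29.6 p [ 0.4321 -0.072   0.0712] rpy [ 3.141e+00 -2.000e-03  2.911e+00] q6 -1.7
dx -0.116 dy -0.028 dz 0.301 az -0.057  rows 1.6
50.06888151168823
```

View pics/w3.png

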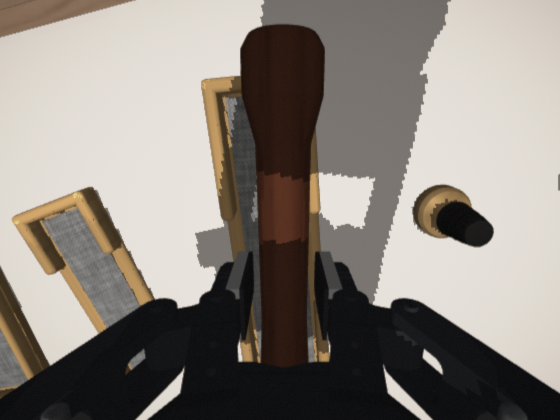

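The muddler is held straight in the jaws (axis around column 284), with its rest just below. Correct, then lower.

>>> jog_arm:
  steps:
    - {"dx": -0.116, "dy": -0.028, "dz": 0.1, "ax": 0, "ay": 0, "az": -0.057, "jaw": 0.1}
    - {"dx": -0.116, "dy": -0.028, "dz": 0.1, "ax": 0, "ay": 0, "az": -0.057, "jaw": 0.1}
    - {"dx": -0.116, "dy": -0.028, "dz": 0.1, "ax": 0, "ay": 0, "az": -0.057, "jaw": 0.1}
    - {"dx": -0.116, "dy": -0.028, "dz": 0.1, "ax": 0, "ay": 0, "az": -0.057, "jaw": 0.1}
    - {"dx": -0.116, "dy": -0.028, "dz": 0.1, "ax": 0, "ay": 0, "az": -0.057, "jaw": 0.1}

```text
clock: 4.13
ee_pos: [0.4543, -0.0818, 0.0528]
tcp_rot: [-3.142, 0.001, 3.0]
force: [-0.3, -1.0, -0.7]
finger_gap: 0.344
finger_force: 50.2
```

```bash
python3 -c "
from h import *
plan((.4533,-.0828,.011,2.997))"
```

```text
t 4.13 gap 29.3 p [ 0.4543 -0.0818  0.0528] rpy [-3.142e+00  1.000e-03  3.000e+00] q6 -1.8
dx 0.004 dy -0.006 dz 0.209 az 0.002  rows 1.0
```

Lower, release gradually, and rise.

>>> jog_arm:
  steps:
    - {"dx": 0.004, "dy": 0.005, "dz": 0.08, "ax": 0, "ay": 0, "az": 0, "jaw": 0.1}
    - {"dx": 0.004, "dy": 0.005, "dz": 0.15, "ax": 0, "ay": 0, "az": 0, "jaw": 0.1}
    - {"dx": 0.004, "dy": 0.005, "dz": 0.19, "ax": 0, "ay": 0, "az": 0, "jaw": 0.1}
    - {"dx": 0.004, "dy": 0.005, "dz": 0.21, "ax": 0, "ay": 0, "az": 0, "jaw": 0.1}
    - {"dx": 0.004, "dy": 0.005, "dz": 0.21, "ax": 0, "ay": 0, "az": 0, "jaw": 0.1}
    - {"dx": 0.004, "dy": 0.005, "dz": 0.21, "ax": 0, "ay": 0, "az": 0, "jaw": 0.1}

```text
clock: 4.63
ee_pos: [0.4541, -0.0817, 0.0105]
tcp_rot: [-3.141, 0.001, 3.0]
force: [0.9, -0.4, -1.7]
finger_gap: 0.342
finger_force: 50.4
```

>>> jog_arm:
  steps:
    - {"dx": 0, "dy": 0, "dz": 0, "ax": 0, "ay": 0, "az": 0, "jaw": 0.37}
    - {"dx": 0, "dy": 0, "dz": 0, "ax": 0, "ay": 0, "az": 0, "jaw": 0.4}
    - {"dx": 0, "dy": 0, "dz": 0, "ax": 0, "ay": 0, "az": 0, "jaw": 0.5}
    - {"dx": 0, "dy": 0, "dz": 0, "ax": 0, "ay": 0, "az": 0, "jaw": 0.65}
    - {"dx": 0, "dy": 0, "dz": 0, "ax": 0, "ay": 0, "az": 0, "jaw": 0.65}
    - {"dx": 0, "dy": 0, "dz": -0.15, "ax": 0, "ay": 0, "az": 0, "jaw": 0.65}
    - {"dx": 0, "dy": 0, "dz": -0.35, "ax": 0, "ay": 0, "az": 0, "jaw": 0.65}
    - {"dx": 0, "dy": 0, "dz": -0.5, "ax": 0, "ay": 0, "az": 0, "jaw": 0.65}

```text
clock: 5.3
ee_pos: [0.4537, -0.0817, 0.1116]
tcp_rot: [3.142, -0.0, 2.999]
force: [1.2, -1.4, -0.0]
finger_gap: 0.647
finger_force: 0.0
```

```bash
python3 -c "
from h import *
import cv2
plan((.455,.08,.12,2.3),(.458,.25,.12,1.7),(.4599,.3379,.1,1.509))
cv2.imwrite('pics/w4.png',arm.get_image('wrist')[:,:,::-1])"
```

```text
t 5.3 gap 55.0 p [ 0.4537 -0.0817  0.1116] rpy [ 3.142 -0.     2.999] q6 -1.79
dx 0.108 dy 0.801 dz -0.042 az 0.466  rows 5.6
dx 0.624 dy 0.578 dz -0.000 az 0.400  rows 4.8
dx 0.435 dy 0.066 dz 0.100 az 0.127  rows 2.2
```

View pics/w4.png

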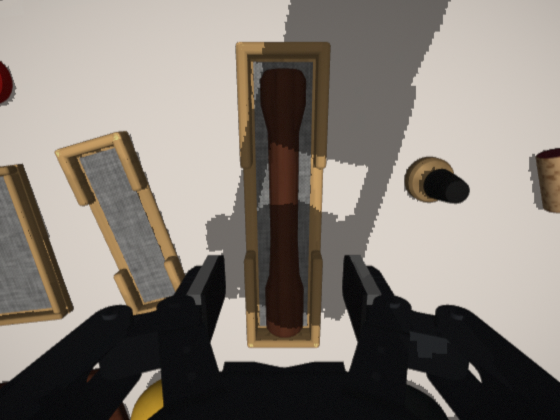

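The muddler lies in its rest, from (284,70) to (285,335), centred. Next the corkscrew.

>>> jog_arm:
  steps:
    - {"dx": 0.11, "dy": 0.8, "dz": -0.04, "ax": 0, "ay": 0, "az": 0.466, "jaw": 0.65}
    - {"dx": 0.11, "dy": 0.8, "dz": -0.04, "ax": 0, "ay": 0, "az": 0.466, "jaw": 0.65}
    - {"dx": 0.11, "dy": 0.8, "dz": -0.04, "ax": 0, "ay": 0, "az": 0.466, "jaw": 0.65}
    - {"dx": 0.11, "dy": 0.8, "dz": -0.04, "ax": 0, "ay": 0, "az": 0.466, "jaw": 0.65}
    - {"dx": 0.11, "dy": 0.8, "dz": -0.04, "ax": 0, "ay": 0, "az": 0.466, "jaw": 0.65}
    - {"dx": 0.11, "dy": 0.8, "dz": -0.04, "ax": 0, "ay": 0, "az": 0.466, "jaw": 0.65}
    - {"dx": 0.11, "dy": 0.8, "dz": -0.04, "ax": 0, "ay": 0, "az": 0.466, "jaw": 0.65}

```text
clock: 5.93
ee_pos: [0.4544, 0.0811, 0.1179]
tcp_rot: [3.142, 0.0, 2.3]
force: [0.3, -0.1, 0.6]
finger_gap: 0.65
finger_force: 0.0
```

>>> jog_arm:
  steps:
    - {"dx": 0.624, "dy": 0.578, "dz": 0, "ax": 0, "ay": 0, "az": 0.4, "jaw": 0.65}
    - {"dx": 0.624, "dy": 0.578, "dz": 0, "ax": 0, "ay": 0, "az": 0.4, "jaw": 0.65}
    - {"dx": 0.624, "dy": 0.578, "dz": 0, "ax": 0, "ay": 0, "az": 0.4, "jaw": 0.65}
    - {"dx": 0.624, "dy": 0.578, "dz": 0, "ax": 0, "ay": 0, "az": 0.4, "jaw": 0.65}
    - {"dx": 0.624, "dy": 0.578, "dz": 0, "ax": 0, "ay": 0, "az": 0.4, "jaw": 0.65}
    - {"dx": 0.624, "dy": 0.578, "dz": 0, "ax": 0, "ay": 0, "az": 0.4, "jaw": 0.65}
    - {"dx": 0.624, "dy": 0.578, "dz": 0, "ax": 0, "ay": 0, "az": 0.4, "jaw": 0.65}

```text
clock: 6.52
ee_pos: [0.4576, 0.2507, 0.1177]
tcp_rot: [-3.141, 0.0, 1.704]
force: [0.3, 0.5, -0.6]
finger_gap: 0.653
finger_force: 0.0
```

>>> jog_arm:
  steps:
    - {"dx": 0.435, "dy": 0.066, "dz": 0.1, "ax": 0, "ay": 0, "az": 0.127, "jaw": 0.65}
    - {"dx": 0.435, "dy": 0.066, "dz": 0.1, "ax": 0, "ay": 0, "az": 0.127, "jaw": 0.65}
    - {"dx": 0.435, "dy": 0.066, "dz": 0.1, "ax": 0, "ay": 0, "az": 0.127, "jaw": 0.65}
    - {"dx": 0.435, "dy": 0.066, "dz": 0.1, "ax": 0, "ay": 0, "az": 0.127, "jaw": 0.65}
    - {"dx": 0.435, "dy": 0.066, "dz": 0.1, "ax": 0, "ay": 0, "az": 0.127, "jaw": 0.65}

```text
clock: 6.93
ee_pos: [0.4593, 0.3368, 0.0973]
tcp_rot: [-3.141, 0.002, 1.512]
force: [0.9, 0.6, -0.6]
finger_gap: 0.652
finger_force: 0.0
```

```bash
python3 -c "
from h import *
import cv2
plan((.4599,.3379,.002,1.509))
cv2.imwrite('pics/w5.png',arm.get_image('wrist')[:,:,::-1])"
```

```text
t 6.93 gap 55.4 p [0.4593 0.3368 0.0973] rpy [-3.141e+00  2.000e-03  1.512e+00] q6 0.54
dx 0.006 dy 0.003 dz 0.477 az 0.002  rows 2.3
```

View pics/w5.png

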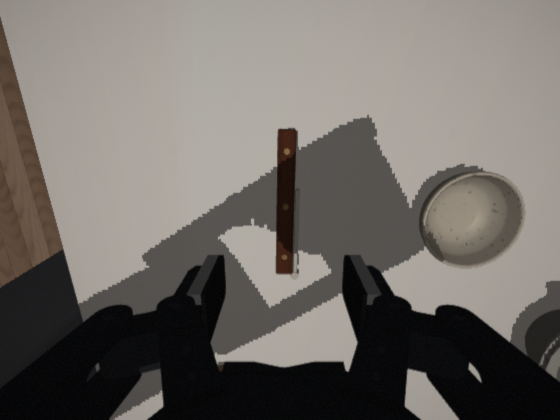

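The corkscrew, (286,128) to (287,275), is centred between the fingers; the bowl is at (472,220), well clear. Grip.

>>> jog_arm:
  steps:
    - {"dx": 0.005, "dy": 0.004, "dz": 0.2, "ax": 0, "ay": 0, "az": 0, "jaw": 0.65}
    - {"dx": 0.005, "dy": 0.004, "dz": 0.36, "ax": 0, "ay": 0, "az": 0, "jaw": 0.65}
    - {"dx": 0.005, "dy": 0.004, "dz": 0.475, "ax": 0, "ay": 0, "az": 0, "jaw": 0.65}
    - {"dx": 0.005, "dy": 0.004, "dz": 0.475, "ax": 0, "ay": 0, "az": 0, "jaw": 0.3}
    - {"dx": 0.005, "dy": 0.004, "dz": 0.475, "ax": 0, "ay": 0, "az": 0, "jaw": 0.15}
    - {"dx": 0.005, "dy": 0.004, "dz": 0.475, "ax": 0, "ay": 0, "az": 0, "jaw": 0.05}
    - {"dx": 0.005, "dy": 0.004, "dz": 0.475, "ax": 0, "ay": 0, "az": 0, "jaw": 0.05}
    - {"dx": 0.005, "dy": 0.004, "dz": 0.475, "ax": 0, "ay": 0, "az": 0, "jaw": 0.05}
  newtons: 50

```text
clock: 7.65
ee_pos: [0.4618, 0.3392, 0.0051]
tcp_rot: [3.138, -0.002, 1.51]
force: [0.2, -0.9, 2.7]
finger_gap: 0.169
finger_force: 49.2
```

>>> jog_arm:
  steps:
    - {"dx": 0, "dy": 0, "dz": 0, "ax": 0, "ay": 0, "az": 0, "jaw": 0.05}
    - {"dx": 0, "dy": 0, "dz": 0, "ax": 0, "ay": 0, "az": 0, "jaw": 0.05}
    - {"dx": 0, "dy": 0, "dz": -0.1, "ax": 0, "ay": 0, "az": 0, "jaw": 0.05}
    - {"dx": 0, "dy": 0, "dz": -0.3, "ax": 0, "ay": 0, "az": 0, "jaw": 0.05}
    - {"dx": 0, "dy": 0, "dz": -0.5, "ax": 0, "ay": 0, "az": 0, "jaw": 0.05}
    - {"dx": 0, "dy": 0, "dz": -0.6, "ax": 0, "ay": 0, "az": 0, "jaw": 0.05}
    - {"dx": 0, "dy": 0, "dz": -0.6, "ax": 0, "ay": 0, "az": 0, "jaw": 0.05}
    - {"dx": 0, "dy": 0, "dz": -0.6, "ax": 0, "ay": 0, "az": 0, "jaw": 0.05}

```text
clock: 8.32
ee_pos: [0.4612, 0.3397, 0.125]
tcp_rot: [3.138, -0.002, 1.51]
force: [-1.1, -0.1, -1.6]
finger_gap: 0.168
finger_force: 49.0
```

```bash
python3 -c "
from h import *
plan((.458,.16,.12,1.05),(.455,-.02,.12,.6),(.4534,-.2068,.06,.125))"
```

```text
t 8.32 gap 14.3 p [0.4612 0.3397 0.125 ] rpy [ 3.138e+00 -2.000e-03  1.510e+00] q6 0.54
dx -0.898 dy 0.038 dz 0.025 az 0.307  rows 4.3
dx -0.788 dy 0.435 dz -0.000 az 0.300  rows 4.3
dx -0.534 dy 0.766 dz 0.300 az 0.317  rows 4.7
```

>>> jog_arm:
  steps:
    - {"dx": -0.9, "dy": 0.04, "dz": 0.02, "ax": 0, "ay": 0, "az": 0.307, "jaw": 0.05}
    - {"dx": -0.9, "dy": 0.04, "dz": 0.02, "ax": 0, "ay": 0, "az": 0.307, "jaw": 0.05}
    - {"dx": -0.9, "dy": 0.04, "dz": 0.02, "ax": 0, "ay": 0, "az": 0.307, "jaw": 0.05}
    - {"dx": -0.9, "dy": 0.04, "dz": 0.02, "ax": 0, "ay": 0, "az": 0.307, "jaw": 0.05}
    - {"dx": -0.9, "dy": 0.04, "dz": 0.02, "ax": 0, "ay": 0, "az": 0.307, "jaw": 0.05}
    - {"dx": -0.9, "dy": 0.04, "dz": 0.02, "ax": 0, "ay": 0, "az": 0.307, "jaw": 0.05}
    - {"dx": -0.9, "dy": 0.04, "dz": 0.02, "ax": 0, "ay": 0, "az": 0.307, "jaw": 0.05}

```text
clock: 8.9
ee_pos: [0.4557, 0.158, 0.1171]
tcp_rot: [-3.138, 0.002, 1.047]
force: [0.2, 0.4, -0.4]
finger_gap: 0.171
finger_force: 49.0
```

>>> jog_arm:
  steps:
    - {"dx": -0.79, "dy": 0.435, "dz": 0, "ax": 0, "ay": 0, "az": 0.3, "jaw": 0.05}
    - {"dx": -0.79, "dy": 0.435, "dz": 0, "ax": 0, "ay": 0, "az": 0.3, "jaw": 0.05}
    - {"dx": -0.79, "dy": 0.435, "dz": 0, "ax": 0, "ay": 0, "az": 0.3, "jaw": 0.05}
    - {"dx": -0.79, "dy": 0.435, "dz": 0, "ax": 0, "ay": 0, "az": 0.3, "jaw": 0.05}
    - {"dx": -0.79, "dy": 0.435, "dz": 0, "ax": 0, "ay": 0, "az": 0.3, "jaw": 0.05}
    - {"dx": -0.79, "dy": 0.435, "dz": 0, "ax": 0, "ay": 0, "az": 0.3, "jaw": 0.05}
    - {"dx": -0.79, "dy": 0.435, "dz": 0, "ax": 0, "ay": 0, "az": 0.3, "jaw": 0.05}

```text
clock: 9.48
ee_pos: [0.4539, -0.0209, 0.1182]
tcp_rot: [-3.14, 0.0, 0.599]
force: [0.2, 0.1, -0.4]
finger_gap: 0.168
finger_force: 49.1
```

>>> jog_arm:
  steps:
    - {"dx": -0.534, "dy": 0.766, "dz": 0.2, "ax": 0, "ay": 0, "az": 0.317, "jaw": 0.05}
    - {"dx": -0.534, "dy": 0.766, "dz": 0.2, "ax": 0, "ay": 0, "az": 0.317, "jaw": 0.05}
    - {"dx": -0.534, "dy": 0.766, "dz": 0.2, "ax": 0, "ay": 0, "az": 0.317, "jaw": 0.05}
    - {"dx": -0.534, "dy": 0.766, "dz": 0.2, "ax": 0, "ay": 0, "az": 0.317, "jaw": 0.05}
    - {"dx": -0.534, "dy": 0.766, "dz": 0.2, "ax": 0, "ay": 0, "az": 0.317, "jaw": 0.05}
    - {"dx": -0.534, "dy": 0.766, "dz": 0.2, "ax": 0, "ay": 0, "az": 0.317, "jaw": 0.05}
    - {"dx": -0.534, "dy": 0.766, "dz": 0.2, "ax": 0, "ay": 0, "az": 0.317, "jaw": 0.05}
    - {"dx": -0.534, "dy": 0.766, "dz": 0.2, "ax": 0, "ay": 0, "az": 0.317, "jaw": 0.05}

```text
clock: 10.15
ee_pos: [0.4526, -0.206, 0.0784]
tcp_rot: [-3.14, 0.001, 0.126]
force: [-0.4, 0.0, -0.9]
finger_gap: 0.167
finger_force: 49.2
```

```bash
python3 -c "
from h import *
import cv2
plan((.4534,-.2068,.011,.125))
cv2.imwrite('pics/w6.png',arm.get_image('wrist')[:,:,::-1])"
```

```text
t 10.15 gap 14.2 p [ 0.4526 -0.206   0.0784] rpy [-3.14e+00  1.00e-03  1.26e-01] q6 0.84
dx 0.004 dy 0.004 dz 0.337 az 0.001  rows 1.6
```

View pics/w6.png

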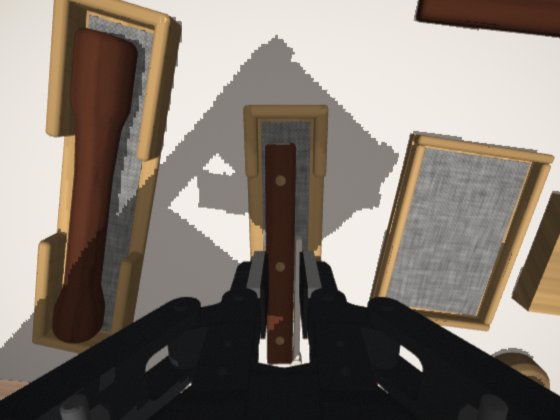

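The corkscrew is held straight above its rest (rest at columns 245–327, corkscrew at 280). Lower and release.

>>> jog_arm:
  steps:
    - {"dx": 0.004, "dy": 0.004, "dz": 0.12, "ax": 0, "ay": 0, "az": 0, "jaw": 0.05}
    - {"dx": 0.004, "dy": 0.004, "dz": 0.22, "ax": 0, "ay": 0, "az": 0, "jaw": 0.05}
    - {"dx": 0.004, "dy": 0.004, "dz": 0.3, "ax": 0, "ay": 0, "az": 0, "jaw": 0.05}
    - {"dx": 0.004, "dy": 0.004, "dz": 0.337, "ax": 0, "ay": 0, "az": 0, "jaw": 0.05}
    - {"dx": 0.004, "dy": 0.004, "dz": 0.337, "ax": 0, "ay": 0, "az": 0, "jaw": 0.05}
    - {"dx": 0.004, "dy": 0.004, "dz": 0.337, "ax": 0, "ay": 0, "az": 0, "jaw": 0.05}
    - {"dx": 0.004, "dy": 0.004, "dz": 0.337, "ax": 0, "ay": 0, "az": 0, "jaw": 0.05}

```text
clock: 10.78
ee_pos: [0.4539, -0.2084, 0.0121]
tcp_rot: [3.141, -0.001, 0.126]
force: [-0.3, -0.3, -0.2]
finger_gap: 0.167
finger_force: 49.6
```

>>> jog_arm:
  steps:
    - {"dx": 0, "dy": 0, "dz": 0, "ax": 0, "ay": 0, "az": 0, "jaw": 0.2}
    - {"dx": 0, "dy": 0, "dz": 0, "ax": 0, "ay": 0, "az": 0, "jaw": 0.25}
    - {"dx": 0, "dy": 0, "dz": 0, "ax": 0, "ay": 0, "az": 0, "jaw": 0.35}
    - {"dx": 0, "dy": 0, "dz": 0, "ax": 0, "ay": 0, "az": 0, "jaw": 0.45}
    - {"dx": 0, "dy": 0, "dz": 0, "ax": 0, "ay": 0, "az": 0, "jaw": 0.45}
    - {"dx": 0, "dy": 0, "dz": -0.15, "ax": 0, "ay": 0, "az": 0, "jaw": 0.45}
    - {"dx": 0, "dy": 0, "dz": -0.35, "ax": 0, "ay": 0, "az": 0, "jaw": 0.45}
    - {"dx": 0, "dy": 0, "dz": -0.55, "ax": 0, "ay": 0, "az": 0, "jaw": 0.45}

```text
clock: 11.45
ee_pos: [0.4518, -0.2083, 0.1214]
tcp_rot: [-3.139, 0.003, 0.124]
force: [0.7, -0.8, 0.1]
finger_gap: 0.45
finger_force: 0.0
```

```bash
python3 -c "
from h import *
import cv2
plan((.45,-.05,.12,.5),(.42,.1,.12,.95),(.3897,.1736,.09,1.073),(.3897,.1736,.001,1.073))
cv2.imwrite('pics/w7.png',arm.get_image('wrist')[:,:,::-1])"
```

```text
t 11.45 gap 38.3 p [ 0.4518 -0.2083  0.1214] rpy [-3.139e+00  3.000e-03  1.240e-01] q6 0.84
dx 0.089 dy -0.786 dz 0.007 az -0.251  rows 3.8
dx 0.228 dy -0.730 dz -0.000 az -0.300  rows 3.7
dx 0.211 dy -0.337 dz 0.150 az -0.082  rows 2.0
dx 0.000 dy 0.000 dz 0.445 az -0.000  rows 2.1
```

View pics/w7.png

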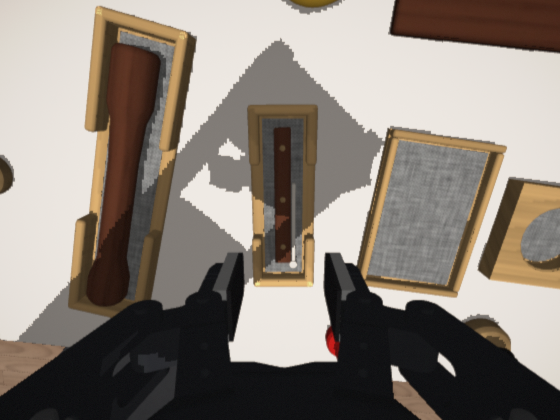

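The corkscrew lies in its rest, centred at (283,195). Next cork2.

>>> jog_arm:
  steps:
    - {"dx": 0.09, "dy": -0.786, "dz": 0, "ax": 0, "ay": 0, "az": -0.251, "jaw": 0.6}
    - {"dx": 0.09, "dy": -0.786, "dz": 0, "ax": 0, "ay": 0, "az": -0.251, "jaw": 0.6}
    - {"dx": 0.09, "dy": -0.786, "dz": 0, "ax": 0, "ay": 0, "az": -0.251, "jaw": 0.6}
    - {"dx": 0.09, "dy": -0.786, "dz": 0, "ax": 0, "ay": 0, "az": -0.251, "jaw": 0.6}
    - {"dx": 0.09, "dy": -0.786, "dz": 0, "ax": 0, "ay": 0, "az": -0.251, "jaw": 0.6}
    - {"dx": 0.09, "dy": -0.786, "dz": 0, "ax": 0, "ay": 0, "az": -0.251, "jaw": 0.6}

```text
clock: 12.0
ee_pos: [0.4514, -0.0495, 0.1214]
tcp_rot: [3.141, 0.0, 0.504]
force: [-0.3, 0.6, -0.1]
finger_gap: 0.601
finger_force: 0.0
```

>>> jog_arm:
  steps:
    - {"dx": 0.228, "dy": -0.73, "dz": 0, "ax": 0, "ay": 0, "az": -0.3, "jaw": 0.6}
    - {"dx": 0.228, "dy": -0.73, "dz": 0, "ax": 0, "ay": 0, "az": -0.3, "jaw": 0.6}
    - {"dx": 0.228, "dy": -0.73, "dz": 0, "ax": 0, "ay": 0, "az": -0.3, "jaw": 0.6}
    - {"dx": 0.228, "dy": -0.73, "dz": 0, "ax": 0, "ay": 0, "az": -0.3, "jaw": 0.6}
    - {"dx": 0.228, "dy": -0.73, "dz": 0, "ax": 0, "ay": 0, "az": -0.3, "jaw": 0.6}
    - {"dx": 0.228, "dy": -0.73, "dz": 0, "ax": 0, "ay": 0, "az": -0.3, "jaw": 0.6}
    - {"dx": 0.228, "dy": -0.73, "dz": 0, "ax": 0, "ay": 0, "az": -0.3, "jaw": 0.6}

```text
clock: 12.58
ee_pos: [0.4224, 0.0979, 0.1216]
tcp_rot: [3.141, 0.0, 0.949]
force: [-0.8, 0.5, -0.5]
finger_gap: 0.598
finger_force: 0.0
```

>>> jog_arm:
  steps:
    - {"dx": 0.211, "dy": -0.337, "dz": 0.15, "ax": 0, "ay": 0, "az": -0.082, "jaw": 0.6}
    - {"dx": 0.211, "dy": -0.337, "dz": 0.15, "ax": 0, "ay": 0, "az": -0.082, "jaw": 0.6}
    - {"dx": 0.211, "dy": -0.337, "dz": 0.15, "ax": 0, "ay": 0, "az": -0.082, "jaw": 0.6}
    - {"dx": 0.211, "dy": -0.337, "dz": 0.15, "ax": 0, "ay": 0, "az": -0.082, "jaw": 0.6}
    - {"dx": 0.211, "dy": -0.337, "dz": 0.15, "ax": 0, "ay": 0, "az": -0.082, "jaw": 0.6}
    - {"dx": 0.211, "dy": -0.337, "dz": 0.15, "ax": 0, "ay": 0, "az": -0.082, "jaw": 0.6}

```text
clock: 13.08
ee_pos: [0.3929, 0.1712, 0.0921]
tcp_rot: [3.14, -0.001, 1.071]
force: [0.3, 0.3, -1.0]
finger_gap: 0.596
finger_force: 0.0
```

```bash
python3 -c "
from h import *
plan((.3897,.1736,.001,1.073))"
```

```text
t 13.08 gap 50.6 p [0.3929 0.1712 0.0921] rpy [ 3.140e+00 -1.000e-03  1.071e+00] q6 0.71
dx 0.003 dy -0.020 dz 0.456 az -0.002  rows 2.2
```

>>> jog_arm:
  steps:
    - {"dx": 0.003, "dy": -0.02, "dz": 0.18, "ax": 0, "ay": 0, "az": 0, "jaw": 0.6}
    - {"dx": 0.003, "dy": -0.02, "dz": 0.36, "ax": 0, "ay": 0, "az": 0, "jaw": 0.6}
    - {"dx": 0.003, "dy": -0.02, "dz": 0.456, "ax": 0, "ay": 0, "az": 0, "jaw": 0.6}
    - {"dx": 0.003, "dy": -0.02, "dz": 0.456, "ax": 0, "ay": 0, "az": 0, "jaw": 0.4}
    - {"dx": 0.003, "dy": -0.02, "dz": 0.456, "ax": 0, "ay": 0, "az": 0, "jaw": 0.2}
    - {"dx": 0.003, "dy": -0.02, "dz": 0.456, "ax": 0, "ay": 0, "az": 0, "jaw": 0.1}
    - {"dx": 0.003, "dy": -0.02, "dz": 0.456, "ax": 0, "ay": 0, "az": 0, "jaw": 0.1}
    - {"dx": 0.003, "dy": -0.02, "dz": 0.456, "ax": 0, "ay": 0, "az": 0, "jaw": 0.1}
  newtons: 30

```text
clock: 13.75
ee_pos: [0.3889, 0.1748, 0.001]
tcp_rot: [3.14, -0.001, 1.073]
force: [-0.1, -0.3, 0.2]
finger_gap: 0.262
finger_force: 30.5
```

>>> jog_arm:
  steps:
    - {"dx": 0, "dy": 0, "dz": 0, "ax": 0, "ay": 0, "az": 0, "jaw": 0.1}
    - {"dx": 0, "dy": 0, "dz": -0.1, "ax": 0, "ay": 0, "az": 0, "jaw": 0.1}
    - {"dx": 0, "dy": 0, "dz": -0.3, "ax": 0, "ay": 0, "az": 0, "jaw": 0.1}
    - {"dx": 0, "dy": 0, "dz": -0.5, "ax": 0, "ay": 0, "az": 0, "jaw": 0.1}
    - {"dx": 0, "dy": 0, "dz": -0.6, "ax": 0, "ay": 0, "az": 0, "jaw": 0.1}
    - {"dx": 0, "dy": 0, "dz": -0.6, "ax": 0, "ay": 0, "az": 0, "jaw": 0.1}
    - {"dx": 0, "dy": 0, "dz": -0.6, "ax": 0, "ay": 0, "az": 0, "jaw": 0.1}

```text
clock: 14.33
ee_pos: [0.3892, 0.1754, 0.122]
tcp_rot: [3.138, -0.003, 1.074]
force: [-0.3, -0.4, 0.4]
finger_gap: 0.262
finger_force: 30.6
```

```bash
python3 -c "
from h import *
plan((.41,0,.12,.7),(.42,-.18,.12,.3),(.426,-.323,.06,-.025))"
```

```text
t 14.33 gap 22.2 p [0.3892 0.1754 0.122 ] rpy [ 3.138e+00 -3.000e-03  1.074e+00] q6 0.72
dx -0.721 dy 0.509 dz 0.010 az 0.249  rows 4.2
dx -0.542 dy 0.721 dz -0.000 az 0.267  rows 4.3
dx -0.183 dy 0.692 dz 0.300 az 0.217  rows 3.7
```

>>> jog_arm:
  steps:
    - {"dx": -0.72, "dy": 0.51, "dz": 0, "ax": 0, "ay": 0, "az": 0.249, "jaw": 0.1}
    - {"dx": -0.72, "dy": 0.51, "dz": 0, "ax": 0, "ay": 0, "az": 0.249, "jaw": 0.1}
    - {"dx": -0.72, "dy": 0.51, "dz": 0, "ax": 0, "ay": 0, "az": 0.249, "jaw": 0.1}
    - {"dx": -0.72, "dy": 0.51, "dz": 0, "ax": 0, "ay": 0, "az": 0.249, "jaw": 0.1}
    - {"dx": -0.72, "dy": 0.51, "dz": 0, "ax": 0, "ay": 0, "az": 0.249, "jaw": 0.1}
    - {"dx": -0.72, "dy": 0.51, "dz": 0, "ax": 0, "ay": 0, "az": 0.249, "jaw": 0.1}
    - {"dx": -0.72, "dy": 0.51, "dz": 0, "ax": 0, "ay": 0, "az": 0.249, "jaw": 0.1}

```text
clock: 14.92
ee_pos: [0.4075, 0.0001, 0.1188]
tcp_rot: [-3.138, 0.002, 0.698]
force: [0.1, 0.4, -0.6]
finger_gap: 0.261
finger_force: 30.5
```

>>> jog_arm:
  steps:
    - {"dx": -0.54, "dy": 0.72, "dz": 0, "ax": 0, "ay": 0, "az": 0.267, "jaw": 0.1}
    - {"dx": -0.54, "dy": 0.72, "dz": 0, "ax": 0, "ay": 0, "az": 0.267, "jaw": 0.1}
    - {"dx": -0.54, "dy": 0.72, "dz": 0, "ax": 0, "ay": 0, "az": 0.267, "jaw": 0.1}
    - {"dx": -0.54, "dy": 0.72, "dz": 0, "ax": 0, "ay": 0, "az": 0.267, "jaw": 0.1}
    - {"dx": -0.54, "dy": 0.72, "dz": 0, "ax": 0, "ay": 0, "az": 0.267, "jaw": 0.1}
    - {"dx": -0.54, "dy": 0.72, "dz": 0, "ax": 0, "ay": 0, "az": 0.267, "jaw": 0.1}
    - {"dx": -0.54, "dy": 0.72, "dz": 0, "ax": 0, "ay": 0, "az": 0.267, "jaw": 0.1}

```text
clock: 15.5
ee_pos: [0.4187, -0.1781, 0.1194]
tcp_rot: [-3.139, 0.001, 0.3]
force: [-0.9, 1.0, -1.2]
finger_gap: 0.261
finger_force: 30.5
```

>>> jog_arm:
  steps:
    - {"dx": -0.183, "dy": 0.69, "dz": 0.25, "ax": 0, "ay": 0, "az": 0.217, "jaw": 0.1}
    - {"dx": -0.183, "dy": 0.69, "dz": 0.25, "ax": 0, "ay": 0, "az": 0.217, "jaw": 0.1}
    - {"dx": -0.183, "dy": 0.69, "dz": 0.25, "ax": 0, "ay": 0, "az": 0.217, "jaw": 0.1}
    - {"dx": -0.183, "dy": 0.69, "dz": 0.25, "ax": 0, "ay": 0, "az": 0.217, "jaw": 0.1}
    - {"dx": -0.183, "dy": 0.69, "dz": 0.25, "ax": 0, "ay": 0, "az": 0.217, "jaw": 0.1}
    - {"dx": -0.183, "dy": 0.69, "dz": 0.25, "ax": 0, "ay": 0, "az": 0.217, "jaw": 0.1}
    - {"dx": -0.183, "dy": 0.69, "dz": 0.25, "ax": 0, "ay": 0, "az": 0.217, "jaw": 0.1}

```text
clock: 16.08
ee_pos: [0.425, -0.3195, 0.0697]
tcp_rot: [-3.139, 0.002, -0.023]
force: [0.2, -0.4, -0.7]
finger_gap: 0.26
finger_force: 30.5
```

```bash
python3 -c "
from h import *
plan((.426,-.323,.008,-.025))"
```

```text
t 16.08 gap 22.1 p [ 0.425  -0.3195  0.0697] rpy [-3.139e+00  2.000e-03 -2.300e-02] q6 0.79
dx 0.006 dy 0.018 dz 0.309 az 0.001  rows 1.5
```

>>> jog_arm:
  steps:
    - {"dx": 0.005, "dy": 0.015, "dz": 0.12, "ax": 0, "ay": 0, "az": 0, "jaw": 0.1}
    - {"dx": 0.005, "dy": 0.015, "dz": 0.22, "ax": 0, "ay": 0, "az": 0, "jaw": 0.1}
    - {"dx": 0.005, "dy": 0.015, "dz": 0.28, "ax": 0, "ay": 0, "az": 0, "jaw": 0.1}
    - {"dx": 0.005, "dy": 0.015, "dz": 0.309, "ax": 0, "ay": 0, "az": 0, "jaw": 0.1}
    - {"dx": 0.005, "dy": 0.015, "dz": 0.309, "ax": 0, "ay": 0, "az": 0, "jaw": 0.1}
    - {"dx": 0.005, "dy": 0.015, "dz": 0.309, "ax": 0, "ay": 0, "az": 0, "jaw": 0.1}

```text
clock: 16.58
ee_pos: [0.4263, -0.3249, 0.009]
tcp_rot: [3.141, -0.0, -0.025]
force: [-0.1, -0.6, 0.0]
finger_gap: 0.262
finger_force: 30.8
```

>>> jog_arm:
  steps:
    - {"dx": 0, "dy": 0, "dz": 0, "ax": 0, "ay": 0, "az": 0, "jaw": 0.28}
    - {"dx": 0, "dy": 0, "dz": 0, "ax": 0, "ay": 0, "az": 0, "jaw": 0.3}
    - {"dx": 0, "dy": 0, "dz": 0, "ax": 0, "ay": 0, "az": 0, "jaw": 0.35}
    - {"dx": 0, "dy": 0, "dz": 0, "ax": 0, "ay": 0, "az": 0, "jaw": 0.4}
    - {"dx": 0, "dy": 0, "dz": 0, "ax": 0, "ay": 0, "az": 0, "jaw": 0.4}
    - {"dx": 0, "dy": 0, "dz": -0.15, "ax": 0, "ay": 0, "az": 0, "jaw": 0.4}
    - {"dx": 0, "dy": 0, "dz": -0.35, "ax": 0, "ay": 0, "az": 0, "jaw": 0.4}
    - {"dx": 0, "dy": 0, "dz": -0.55, "ax": 0, "ay": 0, "az": 0, "jaw": 0.4}

```text
clock: 17.25
ee_pos: [0.4246, -0.3244, 0.1183]
tcp_rot: [-3.139, 0.003, -0.026]
force: [0.8, -0.4, 0.4]
finger_gap: 0.399
finger_force: 0.0
```

```bash
python3 -c "
from h import *
import cv2
cv2.imwrite('pics/w8.png',arm.get_image('wrist')[:,:,::-1])
plan((.437,-.17,.12,.6),(.448,-.02,.12,1.2),(.4594,.1268,.09,1.786))"
```

```text
t 17.3 gap 34.1 p [ 0.4297 -0.3295  0.1284] rpy [ 3.132 -0.01  -0.026] q6 0.78
dx 0.016 dy -0.798 dz 0.042 az -0.417  rows 5.0
dx 0.469 dy -0.588 dz -0.000 az -0.400  rows 4.8
dx 0.705 dy -0.213 dz 0.150 az -0.391  rows 4.7
```

View pics/w8.png

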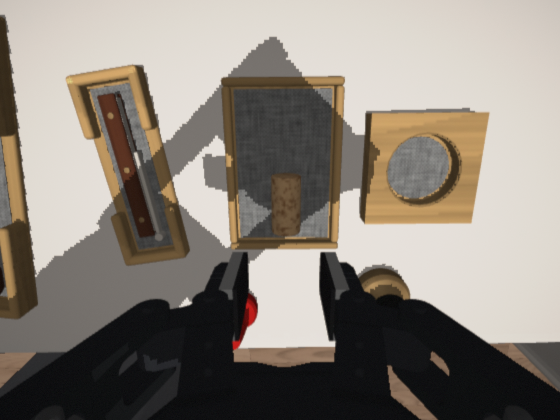

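cork2 lies on the tray floor at (286,205), in the near half. Next cork1.

>>> jog_arm:
  steps:
    - {"dx": 0.016, "dy": -0.8, "dz": 0, "ax": 0, "ay": 0, "az": -0.417, "jaw": 0.6}
    - {"dx": 0.016, "dy": -0.8, "dz": 0, "ax": 0, "ay": 0, "az": -0.417, "jaw": 0.6}
    - {"dx": 0.016, "dy": -0.8, "dz": 0, "ax": 0, "ay": 0, "az": -0.417, "jaw": 0.6}
    - {"dx": 0.016, "dy": -0.8, "dz": 0, "ax": 0, "ay": 0, "az": -0.417, "jaw": 0.6}
    - {"dx": 0.016, "dy": -0.8, "dz": 0, "ax": 0, "ay": 0, "az": -0.417, "jaw": 0.6}
    - {"dx": 0.016, "dy": -0.8, "dz": 0, "ax": 0, "ay": 0, "az": -0.417, "jaw": 0.6}
    - {"dx": 0.016, "dy": -0.8, "dz": 0, "ax": 0, "ay": 0, "az": -0.417, "jaw": 0.6}

```text
clock: 17.88
ee_pos: [0.4335, -0.1658, 0.1188]
tcp_rot: [3.14, -0.0, 0.597]
force: [0.3, -1.1, 0.4]
finger_gap: 0.6
finger_force: 0.0
```

>>> jog_arm:
  steps:
    - {"dx": 0.469, "dy": -0.588, "dz": 0, "ax": 0, "ay": 0, "az": -0.4, "jaw": 0.6}
    - {"dx": 0.469, "dy": -0.588, "dz": 0, "ax": 0, "ay": 0, "az": -0.4, "jaw": 0.6}
    - {"dx": 0.469, "dy": -0.588, "dz": 0, "ax": 0, "ay": 0, "az": -0.4, "jaw": 0.6}
    - {"dx": 0.469, "dy": -0.588, "dz": 0, "ax": 0, "ay": 0, "az": -0.4, "jaw": 0.6}
    - {"dx": 0.469, "dy": -0.588, "dz": 0, "ax": 0, "ay": 0, "az": -0.4, "jaw": 0.6}
    - {"dx": 0.469, "dy": -0.588, "dz": 0, "ax": 0, "ay": 0, "az": -0.4, "jaw": 0.6}
    - {"dx": 0.469, "dy": -0.588, "dz": 0, "ax": 0, "ay": 0, "az": -0.4, "jaw": 0.6}

```text
clock: 18.47
ee_pos: [0.4449, -0.0166, 0.1187]
tcp_rot: [3.141, 0.0, 1.194]
force: [1.5, -0.6, -0.6]
finger_gap: 0.601
finger_force: 0.0
```

>>> jog_arm:
  steps:
    - {"dx": 0.705, "dy": -0.213, "dz": 0.15, "ax": 0, "ay": 0, "az": -0.391, "jaw": 0.6}
    - {"dx": 0.705, "dy": -0.213, "dz": 0.15, "ax": 0, "ay": 0, "az": -0.391, "jaw": 0.6}
    - {"dx": 0.705, "dy": -0.213, "dz": 0.15, "ax": 0, "ay": 0, "az": -0.391, "jaw": 0.6}
    - {"dx": 0.705, "dy": -0.213, "dz": 0.15, "ax": 0, "ay": 0, "az": -0.391, "jaw": 0.6}
    - {"dx": 0.705, "dy": -0.213, "dz": 0.15, "ax": 0, "ay": 0, "az": -0.391, "jaw": 0.6}
    - {"dx": 0.705, "dy": -0.213, "dz": 0.15, "ax": 0, "ay": 0, "az": -0.391, "jaw": 0.6}
    - {"dx": 0.705, "dy": -0.213, "dz": 0.15, "ax": 0, "ay": 0, "az": -0.391, "jaw": 0.6}
    - {"dx": 0.705, "dy": -0.213, "dz": 0.15, "ax": 0, "ay": 0, "az": -0.391, "jaw": 0.6}

```text
clock: 19.13
ee_pos: [0.4563, 0.1298, 0.0887]
tcp_rot: [3.141, 0.0, 1.78]
force: [-0.6, -0.3, -0.2]
finger_gap: 0.6
finger_force: 0.0
```

```bash
python3 -c "
from h import *
plan((.4594,.1268,.001,1.786))"
```

```text
t 19.13 gap 51.0 p [0.4563 0.1298 0.0887] rpy [3.141 0.    1.78 ] q6 -0.11
dx -0.018 dy 0.012 dz 0.438 az -0.004  rows 2.1
```

>>> jog_arm:
  steps:
    - {"dx": -0.018, "dy": 0.012, "dz": 0.18, "ax": 0, "ay": 0, "az": 0, "jaw": 0.6}
    - {"dx": -0.018, "dy": 0.012, "dz": 0.35, "ax": 0, "ay": 0, "az": 0, "jaw": 0.6}
    - {"dx": -0.018, "dy": 0.012, "dz": 0.438, "ax": 0, "ay": 0, "az": 0, "jaw": 0.6}
    - {"dx": -0.018, "dy": 0.012, "dz": 0.438, "ax": 0, "ay": 0, "az": 0, "jaw": 0.4}
    - {"dx": -0.018, "dy": 0.012, "dz": 0.438, "ax": 0, "ay": 0, "az": 0, "jaw": 0.2}
    - {"dx": -0.018, "dy": 0.012, "dz": 0.438, "ax": 0, "ay": 0, "az": 0, "jaw": 0.1}
    - {"dx": -0.018, "dy": 0.012, "dz": 0.438, "ax": 0, "ay": 0, "az": 0, "jaw": 0.1}
    - {"dx": -0.018, "dy": 0.012, "dz": 0.438, "ax": 0, "ay": 0, "az": 0, "jaw": 0.1}
  newtons: 30

```text
clock: 19.8
ee_pos: [0.4594, 0.1279, 0.0017]
tcp_rot: [3.14, 0.0, 1.785]
force: [-0.5, -0.3, 0.7]
finger_gap: 0.515
finger_force: 37.0
```

>>> jog_arm:
  steps:
    - {"dx": 0, "dy": 0, "dz": 0, "ax": 0, "ay": 0, "az": 0, "jaw": 0.1}
    - {"dx": 0, "dy": 0, "dz": -0.1, "ax": 0, "ay": 0, "az": 0, "jaw": 0.1}
    - {"dx": 0, "dy": 0, "dz": -0.3, "ax": 0, "ay": 0, "az": 0, "jaw": 0.1}
    - {"dx": 0, "dy": 0, "dz": -0.5, "ax": 0, "ay": 0, "az": 0, "jaw": 0.1}
    - {"dx": 0, "dy": 0, "dz": -0.6, "ax": 0, "ay": 0, "az": 0, "jaw": 0.1}
    - {"dx": 0, "dy": 0, "dz": -0.6, "ax": 0, "ay": 0, "az": 0, "jaw": 0.1}
    - {"dx": 0, "dy": 0, "dz": -0.6, "ax": 0, "ay": 0, "az": 0, "jaw": 0.1}

```text
clock: 20.38
ee_pos: [0.4601, 0.1284, 0.1228]
tcp_rot: [3.137, 0.001, 1.786]
force: [-0.3, -0.4, -0.4]
finger_gap: 0.512
finger_force: 37.0
```

```bash
python3 -c "
from h import *
plan((.465,-.03,.12,2.25),(.475,-.19,.12,2.7),(.482,-.3246,.065,3.117))"
```

```text
t 20.38 gap 43.5 p [0.4601 0.1284 0.1228] rpy [3.137e+00 1.000e-03 1.786e+00] q6 -0.12
dx -0.779 dy -0.145 dz 0.014 az -0.309  rows 3.8
dx -0.654 dy -0.464 dz -0.000 az -0.300  rows 3.8
dx -0.319 dy -0.593 dz 0.275 az -0.278  rows 3.5
```

The gap is 43.5 mm, where 23 was expected; look.

```bash
python3 -c "
from h import *
import cv2
a=arm.get_image('wrist')[:,:,::-1]; b=arm.get_image('top')[:,:,::-1][150:290,150:350]
b=cv2.resize(b,(400,280),interpolation=cv2.INTER_CUBIC)
c=np.full((420,800,3),0,np.uint8); c[:,:400]=a[:,80:480]; c[:280,400:]=b
cv2.imwrite('pics/w9.png',c)"
```

```text
(no output)
```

View pics/w9.png

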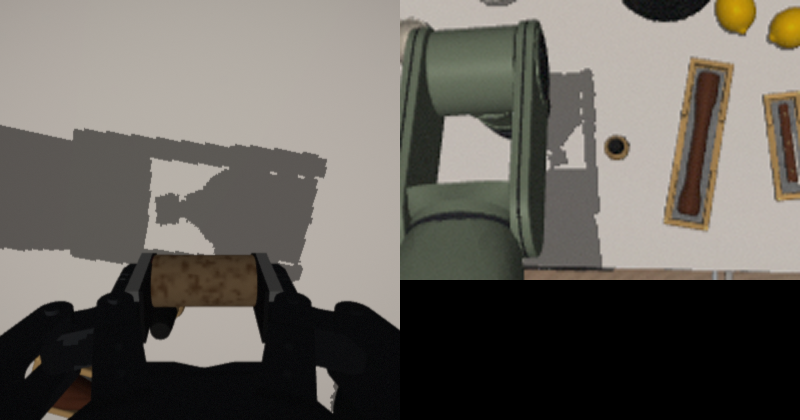

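The cork is held end to end (probably brushed and turned when cork2 was taken). Set it down, turn the tool a quarter turn and regrip across.

>>> jog_arm:
  steps:
    - {"dx": 0, "dy": 0, "dz": 0.2, "ax": 0, "ay": 0, "az": 0, "jaw": 0.1}
    - {"dx": 0, "dy": 0, "dz": 0.4, "ax": 0, "ay": 0, "az": 0, "jaw": 0.1}
    - {"dx": 0, "dy": 0, "dz": 0.55, "ax": 0, "ay": 0, "az": 0, "jaw": 0.1}
    - {"dx": 0, "dy": 0, "dz": 0.6, "ax": 0, "ay": 0, "az": 0, "jaw": 0.1}
    - {"dx": 0, "dy": 0, "dz": 0.6, "ax": 0, "ay": 0, "az": 0, "jaw": 0.1}
    - {"dx": 0, "dy": 0, "dz": 0.6, "ax": 0, "ay": 0, "az": 0, "jaw": 0.1}

```text
clock: 20.98
ee_pos: [0.4571, 0.128, -0.0004]
tcp_rot: [-3.137, -0.0, 1.786]
force: [-0.1, -0.2, -0.3]
finger_gap: 0.51
finger_force: 37.9
```

>>> jog_arm:
  steps:
    - {"dx": 0, "dy": 0, "dz": 0, "ax": 0, "ay": 0, "az": 0, "jaw": 0.53}
    - {"dx": 0, "dy": 0, "dz": 0, "ax": 0, "ay": 0, "az": 0, "jaw": 0.56}
    - {"dx": 0, "dy": 0, "dz": 0, "ax": 0, "ay": 0, "az": 0, "jaw": 0.65}
    - {"dx": 0, "dy": 0, "dz": 0, "ax": 0, "ay": 0, "az": 0, "jaw": 0.7}
    - {"dx": 0, "dy": 0, "dz": -0.15, "ax": 0, "ay": 0, "az": 0, "jaw": 0.7}
    - {"dx": 0, "dy": 0, "dz": -0.3, "ax": 0, "ay": 0, "az": 0, "jaw": 0.7}
    - {"dx": 0, "dy": 0, "dz": -0.45, "ax": 0, "ay": 0, "az": 0, "jaw": 0.7}
    - {"dx": 0, "dy": 0, "dz": -0.5, "ax": 0, "ay": 0, "az": 0, "jaw": 0.7}

```text
clock: 21.65
ee_pos: [0.462, 0.1285, 0.1053]
tcp_rot: [3.134, 0.001, 1.786]
force: [1.4, 0.7, -0.3]
finger_gap: 0.702
finger_force: 0.0
```

>>> jog_arm:
  steps:
    - {"dx": 0, "dy": 0, "dz": 0, "ax": 0, "ay": 0, "az": 0.53, "jaw": 0.6}
    - {"dx": 0, "dy": 0, "dz": 0, "ax": 0, "ay": 0, "az": 0.53, "jaw": 0.6}
    - {"dx": 0, "dy": 0, "dz": 0, "ax": 0, "ay": 0, "az": 0.53, "jaw": 0.6}
    - {"dx": 0, "dy": 0, "dz": 0, "ax": 0, "ay": 0, "az": 0.53, "jaw": 0.6}
    - {"dx": 0, "dy": 0, "dz": 0, "ax": 0, "ay": 0, "az": 0.53, "jaw": 0.6}
    - {"dx": 0, "dy": 0, "dz": 0, "ax": 0, "ay": 0, "az": 0.53, "jaw": 0.6}
    - {"dx": 0, "dy": 0, "dz": 0, "ax": 0, "ay": 0, "az": 0.53, "jaw": 0.6}
    - {"dx": 0, "dy": 0, "dz": 0, "ax": 0, "ay": 0, "az": 0.53, "jaw": 0.6}

```text
clock: 22.32
ee_pos: [0.4584, 0.1281, 0.1005]
tcp_rot: [-3.141, 0.001, 0.99]
force: [0.4, -0.6, 0.1]
finger_gap: 0.605
finger_force: 0.0
```

>>> jog_arm:
  steps:
    - {"dx": 0, "dy": 0, "dz": 0, "ax": 0, "ay": 0, "az": 0.517, "jaw": 0.6}
    - {"dx": 0, "dy": 0, "dz": 0, "ax": 0, "ay": 0, "az": 0.517, "jaw": 0.6}
    - {"dx": 0, "dy": 0, "dz": 0, "ax": 0, "ay": 0, "az": 0.517, "jaw": 0.6}
    - {"dx": 0, "dy": 0, "dz": 0, "ax": 0, "ay": 0, "az": 0.517, "jaw": 0.6}
    - {"dx": 0, "dy": 0, "dz": 0, "ax": 0, "ay": 0, "az": 0.517, "jaw": 0.6}
    - {"dx": 0, "dy": 0, "dz": 0, "ax": 0, "ay": 0, "az": 0.517, "jaw": 0.6}
    - {"dx": 0, "dy": 0, "dz": 0, "ax": 0, "ay": 0, "az": 0.517, "jaw": 0.6}
    - {"dx": 0, "dy": 0, "dz": 0, "ax": 0, "ay": 0, "az": 0.517, "jaw": 0.6}

```text
clock: 22.98
ee_pos: [0.4585, 0.1281, 0.1006]
tcp_rot: [-3.142, 0.001, 0.217]
force: [-1.0, -1.2, 0.4]
finger_gap: 0.599
finger_force: 0.0
```

```bash
python3 -c "
from h import *
import cv2
plan((.4594,.1279,.001,.215))
a=arm.get_image('wrist')[:,:,::-1]; b=arm.get_image('top')[:,:,::-1][150:290,150:350]
b=cv2.resize(b,(400,280),interpolation=cv2.INTER_CUBIC)
c=np.full((420,800,3),0,np.uint8); c[:,:400]=a[:,80:480]; c[:280,400:]=b
cv2.imwrite('pics/w10.png',c)"
```

```text
t 22.98 gap 50.9 p [0.4585 0.1281 0.1006] rpy [-3.142e+00  1.000e-03  2.170e-01] q6 1.44
dx 0.004 dy 0.002 dz 0.498 az 0.001  rows 2.4
```

View pics/w10.png

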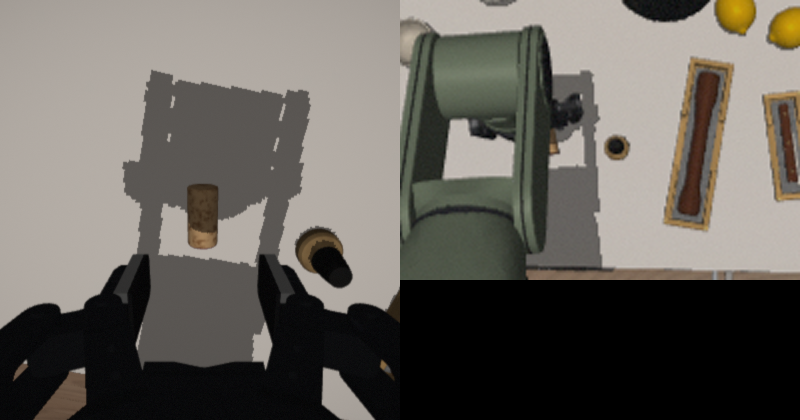

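The cork lies upright in the wrist view at (203,216), parallel to the fingers; the stopper at (325,255) is clear of them. Regrip.

>>> jog_arm:
  steps:
    - {"dx": -0.02, "dy": 0, "dz": 0.2, "ax": 0, "ay": 0, "az": 0, "jaw": 0.6}
    - {"dx": -0.02, "dy": 0, "dz": 0.4, "ax": 0, "ay": 0, "az": 0, "jaw": 0.6}
    - {"dx": -0.02, "dy": 0, "dz": 0.49, "ax": 0, "ay": 0, "az": 0, "jaw": 0.6}
    - {"dx": -0.02, "dy": 0, "dz": 0.498, "ax": 0, "ay": 0, "az": 0, "jaw": 0.4}
    - {"dx": -0.02, "dy": 0, "dz": 0.498, "ax": 0, "ay": 0, "az": 0, "jaw": 0.2}
    - {"dx": -0.02, "dy": 0, "dz": 0.498, "ax": 0, "ay": 0, "az": 0, "jaw": 0.1}
    - {"dx": -0.02, "dy": 0, "dz": 0.498, "ax": 0, "ay": 0, "az": 0, "jaw": 0.1}
    - {"dx": -0.02, "dy": 0, "dz": 0.498, "ax": 0, "ay": 0, "az": 0, "jaw": 0.1}
  newtons: 30

```text
clock: 23.75
ee_pos: [0.4558, 0.1275, 0.0023]
tcp_rot: [3.141, -0.002, 0.216]
force: [-0.2, 0.5, 0.7]
finger_gap: 0.255
finger_force: 33.0
```

>>> jog_arm:
  steps:
    - {"dx": 0, "dy": 0, "dz": 0, "ax": 0, "ay": 0, "az": 0, "jaw": 0.1}
    - {"dx": 0, "dy": 0, "dz": -0.1, "ax": 0, "ay": 0, "az": 0, "jaw": 0.1}
    - {"dx": 0, "dy": 0, "dz": -0.3, "ax": 0, "ay": 0, "az": 0, "jaw": 0.1}
    - {"dx": 0, "dy": 0, "dz": -0.5, "ax": 0, "ay": 0, "az": 0, "jaw": 0.1}
    - {"dx": 0, "dy": 0, "dz": -0.65, "ax": 0, "ay": 0, "az": 0, "jaw": 0.1}
    - {"dx": 0, "dy": 0, "dz": -0.65, "ax": 0, "ay": 0, "az": 0, "jaw": 0.1}
    - {"dx": 0, "dy": 0, "dz": -0.65, "ax": 0, "ay": 0, "az": 0, "jaw": 0.1}

```text
clock: 24.33
ee_pos: [0.4571, 0.1276, 0.1343]
tcp_rot: [3.141, -0.007, 0.216]
force: [-0.7, 0.2, -0.9]
finger_gap: 0.264
finger_force: 32.9
```

```bash
python3 -c "
from h import *
plan((.465,-.03,.13,.13),(.475,-.19,.13,.05),(.482,-.3246,.065,-.025))"
```

```text
t 24.33 gap 22.4 p [0.4571 0.1276 0.1343] rpy [ 3.141 -0.007  0.216] q6 1.44
dx -0.130 dy 0.778 dz 0.022 az 0.057  rows 3.8
dx -0.054 dy 0.800 dz -0.000 az 0.053  rows 3.8
dx 0.001 dy 0.674 dz 0.325 az 0.050  rows 3.6
```

Gap 22.4 mm: held across. Carry to the tray's far half.

>>> jog_arm:
  steps:
    - {"dx": -0.13, "dy": 0.78, "dz": 0, "ax": 0, "ay": 0, "az": 0.057, "jaw": 0.1}
    - {"dx": -0.13, "dy": 0.78, "dz": 0, "ax": 0, "ay": 0, "az": 0.057, "jaw": 0.1}
    - {"dx": -0.13, "dy": 0.78, "dz": 0, "ax": 0, "ay": 0, "az": 0.057, "jaw": 0.1}
    - {"dx": -0.13, "dy": 0.78, "dz": 0, "ax": 0, "ay": 0, "az": 0.057, "jaw": 0.1}
    - {"dx": -0.13, "dy": 0.78, "dz": 0, "ax": 0, "ay": 0, "az": 0.057, "jaw": 0.1}
    - {"dx": -0.13, "dy": 0.78, "dz": 0, "ax": 0, "ay": 0, "az": 0.057, "jaw": 0.1}

```text
clock: 24.83
ee_pos: [0.4616, -0.0318, 0.1298]
tcp_rot: [-3.14, 0.003, 0.126]
force: [0.2, 0.3, -0.1]
finger_gap: 0.26
finger_force: 32.9
```

>>> jog_arm:
  steps:
    - {"dx": -0.054, "dy": 0.8, "dz": 0, "ax": 0, "ay": 0, "az": 0.053, "jaw": 0.1}
    - {"dx": -0.054, "dy": 0.8, "dz": 0, "ax": 0, "ay": 0, "az": 0.053, "jaw": 0.1}
    - {"dx": -0.054, "dy": 0.8, "dz": 0, "ax": 0, "ay": 0, "az": 0.053, "jaw": 0.1}
    - {"dx": -0.054, "dy": 0.8, "dz": 0, "ax": 0, "ay": 0, "az": 0.053, "jaw": 0.1}
    - {"dx": -0.054, "dy": 0.8, "dz": 0, "ax": 0, "ay": 0, "az": 0.053, "jaw": 0.1}
    - {"dx": -0.054, "dy": 0.8, "dz": 0, "ax": 0, "ay": 0, "az": 0.053, "jaw": 0.1}

```text
clock: 25.33
ee_pos: [0.4726, -0.1905, 0.1302]
tcp_rot: [-3.14, 0.002, 0.049]
force: [0.1, 1.3, -0.6]
finger_gap: 0.26
finger_force: 32.9
```

>>> jog_arm:
  steps:
    - {"dx": 0, "dy": 0.67, "dz": 0.3, "ax": 0, "ay": 0, "az": 0.05, "jaw": 0.1}
    - {"dx": 0, "dy": 0.67, "dz": 0.3, "ax": 0, "ay": 0, "az": 0.05, "jaw": 0.1}
    - {"dx": 0, "dy": 0.67, "dz": 0.3, "ax": 0, "ay": 0, "az": 0.05, "jaw": 0.1}
    - {"dx": 0, "dy": 0.67, "dz": 0.3, "ax": 0, "ay": 0, "az": 0.05, "jaw": 0.1}
    - {"dx": 0, "dy": 0.67, "dz": 0.3, "ax": 0, "ay": 0, "az": 0.05, "jaw": 0.1}
    - {"dx": 0, "dy": 0.67, "dz": 0.3, "ax": 0, "ay": 0, "az": 0.05, "jaw": 0.1}
    - {"dx": 0, "dy": 0.67, "dz": 0.3, "ax": 0, "ay": 0, "az": 0.05, "jaw": 0.1}

```text
clock: 25.92
ee_pos: [0.4797, -0.3217, 0.0707]
tcp_rot: [-3.139, 0.001, -0.022]
force: [0.9, 0.9, -0.8]
finger_gap: 0.257
finger_force: 32.9
```

```bash
python3 -c "
from h import *
plan((.482,-.3246,.009,-.025))"
```

```text
t 25.92 gap 21.9 p [ 0.4797 -0.3217  0.0707] rpy [-3.139e+00  1.000e-03 -2.200e-02] q6 0.85
dx 0.012 dy 0.014 dz 0.309 az 0.002  rows 1.5
```

>>> jog_arm:
  steps:
    - {"dx": 0.012, "dy": 0.012, "dz": 0.12, "ax": 0, "ay": 0, "az": 0, "jaw": 0.1}
    - {"dx": 0.012, "dy": 0.012, "dz": 0.22, "ax": 0, "ay": 0, "az": 0, "jaw": 0.1}
    - {"dx": 0.012, "dy": 0.012, "dz": 0.28, "ax": 0, "ay": 0, "az": 0, "jaw": 0.1}
    - {"dx": 0.012, "dy": 0.012, "dz": 0.305, "ax": 0, "ay": 0, "az": 0, "jaw": 0.1}
    - {"dx": 0.012, "dy": 0.012, "dz": 0.305, "ax": 0, "ay": 0, "az": 0, "jaw": 0.1}
    - {"dx": 0.012, "dy": 0.012, "dz": 0.305, "ax": 0, "ay": 0, "az": 0, "jaw": 0.1}

```text
clock: 26.42
ee_pos: [0.4826, -0.3264, 0.011]
tcp_rot: [3.141, -0.001, -0.023]
force: [-0.4, -0.6, 1.0]
finger_gap: 0.258
finger_force: 32.9
```

>>> jog_arm:
  steps:
    - {"dx": 0, "dy": 0, "dz": 0, "ax": 0, "ay": 0, "az": 0, "jaw": 0.28}
    - {"dx": 0, "dy": 0, "dz": 0, "ax": 0, "ay": 0, "az": 0, "jaw": 0.3}
    - {"dx": 0, "dy": 0, "dz": 0, "ax": 0, "ay": 0, "az": 0, "jaw": 0.35}
    - {"dx": 0, "dy": 0, "dz": 0, "ax": 0, "ay": 0, "az": 0, "jaw": 0.4}
    - {"dx": 0, "dy": 0, "dz": 0, "ax": 0, "ay": 0, "az": 0, "jaw": 0.4}
    - {"dx": 0, "dy": 0, "dz": -0.15, "ax": 0, "ay": 0, "az": 0, "jaw": 0.4}
    - {"dx": 0, "dy": 0, "dz": -0.35, "ax": 0, "ay": 0, "az": 0, "jaw": 0.4}
    - {"dx": 0, "dy": 0, "dz": -0.55, "ax": 0, "ay": 0, "az": 0, "jaw": 0.4}

```text
clock: 27.08
ee_pos: [0.4807, -0.3259, 0.12]
tcp_rot: [-3.139, 0.003, -0.025]
force: [-0.3, -0.3, -0.5]
finger_gap: 0.4
finger_force: 0.0
```

```bash
python3 -c "
from h import *
import cv2
plan((.47,-.18,.13,0.2),(.4451,.0306,.12,.6))
# stopper now: from the last unobstructed top view (raw at start and now), dark+brass blob
for n,f in (('start',cv2.imread('pics/topraw.png')),('now',arm.get_image('top')[:,:,::-1])):
    c=f[205:245,240:280].astype(int); m=(np.abs(c-np.median(c,(0,1))).sum(2)>60).astype(np.uint8)
    k,l,s,ce=cv2.connectedComponentsWithStats(m); j=1+s[1:,4].argmax(); print(n,s[j],ce[j]+[240,205])
"
```

```text
t 27.08 gap 34.0 p [ 0.4807 -0.3259  0.12  ] rpy [-3.139e+00  3.000e-03 -2.500e-02] q6 0.85
dx -0.072 dy -0.728 dz -0.050 az -0.150  rows 3.5
dx 0.087 dy -1.057 dz 0.050 az -0.267  rows 5.1
start [ 12  12  13  13 140] [257.95       223.17857143]
now [ 12  12  13  14 143] [257.99300699 223.30769231]
```

>>> jog_arm:
  steps:
    - {"dx": -0.08, "dy": -0.88, "dz": -0.05, "ax": 0, "ay": 0, "az": 0, "jaw": 0.5}
    - {"dx": -0.08, "dy": -0.88, "dz": -0.05, "ax": 0, "ay": 0, "az": 0, "jaw": 0.5}
    - {"dx": -0.08, "dy": -0.88, "dz": -0.05, "ax": 0, "ay": 0, "az": 0, "jaw": 0.5}
    - {"dx": -0.08, "dy": -0.88, "dz": -0.05, "ax": 0, "ay": 0, "az": 0, "jaw": 0.5}
    - {"dx": -0.08, "dy": -0.88, "dz": -0.05, "ax": 0, "ay": 0, "az": 0, "jaw": 0.5}
    - {"dx": -0.08, "dy": -0.88, "dz": -0.05, "ax": 0, "ay": 0, "az": 0, "jaw": 0.5}

```text
clock: 27.63
ee_pos: [0.4698, -0.1478, 0.1304]
tcp_rot: [-3.141, 0.0, -0.02]
force: [0.3, 0.5, 0.7]
finger_gap: 0.501
finger_force: 0.0
```

>>> jog_arm:
  steps:
    - {"dx": -0.08, "dy": -0.88, "dz": 0, "ax": 0, "ay": 0, "az": 0, "jaw": 0.5}
    - {"dx": -0.08, "dy": -0.88, "dz": 0, "ax": 0, "ay": 0, "az": 0, "jaw": 0.5}
    - {"dx": -0.08, "dy": -0.88, "dz": 0, "ax": 0, "ay": 0, "az": 0, "jaw": 0.5}
    - {"dx": -0.08, "dy": -0.88, "dz": 0, "ax": 0, "ay": 0, "az": 0, "jaw": 0.5}
    - {"dx": -0.08, "dy": -0.88, "dz": 0, "ax": 0, "ay": 0, "az": 0, "jaw": 0.5}
    - {"dx": -0.08, "dy": -0.88, "dz": 0, "ax": 0, "ay": 0, "az": 0, "jaw": 0.5}
    - {"dx": -0.08, "dy": -0.88, "dz": 0, "ax": 0, "ay": 0, "az": 0, "jaw": 0.5}

```text
clock: 28.22
ee_pos: [0.4595, 0.0248, 0.1305]
tcp_rot: [3.14, -0.001, -0.024]
force: [-0.4, -0.5, -0.0]
finger_gap: 0.503
finger_force: 0.0
```

```bash
python3 -c "
from h import *
plan((.4451,.0306,.026,-.025))"
```

```text
t 28.22 gap 42.8 p [0.4595 0.0248 0.1305] rpy [ 3.14e+00 -1.00e-03 -2.40e-02] q6 1.46
dx -0.073 dy -0.027 dz 0.522 az 0.001  rows 2.5
```

Centre at height first, then check.

>>> jog_arm:
  steps:
    - {"dx": -0.073, "dy": -0.027, "dz": 0.1, "ax": 0, "ay": 0, "az": 0, "jaw": 0.5}
    - {"dx": -0.073, "dy": -0.027, "dz": 0.1, "ax": 0, "ay": 0, "az": 0, "jaw": 0.5}
    - {"dx": -0.073, "dy": -0.027, "dz": 0.1, "ax": 0, "ay": 0, "az": 0, "jaw": 0.5}
    - {"dx": -0.073, "dy": -0.027, "dz": 0.1, "ax": 0, "ay": 0, "az": 0, "jaw": 0.5}

```text
clock: 28.55
ee_pos: [0.4452, 0.0299, 0.1108]
tcp_rot: [3.141, -0.001, -0.027]
force: [1.2, -0.8, 1.2]
finger_gap: 0.504
finger_force: 0.0
```

```bash
python3 -c "
from h import *
plan((.4451,.0306,.026,-.025))"
```

```text
t 28.55 gap 42.8 p [0.4452 0.0299 0.1108] rpy [ 3.141e+00 -1.000e-03 -2.700e-02] q6 1.47
dx -0.001 dy -0.003 dz 0.424 az -0.001  rows 2.0
```

>>> jog_arm:
  steps:
    - {"dx": 0, "dy": -0.003, "dz": 0.15, "ax": 0, "ay": 0, "az": 0, "jaw": 0.5}
    - {"dx": 0, "dy": -0.003, "dz": 0.3, "ax": 0, "ay": 0, "az": 0, "jaw": 0.5}
    - {"dx": 0, "dy": -0.003, "dz": 0.42, "ax": 0, "ay": 0, "az": 0, "jaw": 0.5}
    - {"dx": 0, "dy": -0.003, "dz": 0.42, "ax": 0, "ay": 0, "az": 0, "jaw": 0.35}
    - {"dx": 0, "dy": -0.003, "dz": 0.42, "ax": 0, "ay": 0, "az": 0, "jaw": 0.25}
    - {"dx": 0, "dy": -0.003, "dz": 0.42, "ax": 0, "ay": 0, "az": 0, "jaw": 0.1}
    - {"dx": 0, "dy": -0.003, "dz": 0.42, "ax": 0, "ay": 0, "az": 0, "jaw": 0.1}
    - {"dx": 0, "dy": -0.003, "dz": 0.42, "ax": 0, "ay": 0, "az": 0, "jaw": 0.1}
  newtons: 30

```text
clock: 29.22
ee_pos: [0.4461, 0.0317, 0.0281]
tcp_rot: [3.141, -0.004, -0.025]
force: [0.5, -0.0, -0.9]
finger_gap: 0.225
finger_force: 29.0
```

>>> jog_arm:
  steps:
    - {"dx": 0, "dy": 0, "dz": 0, "ax": 0, "ay": 0, "az": 0, "jaw": 0.1}
    - {"dx": 0, "dy": 0, "dz": -0.1, "ax": 0, "ay": 0, "az": 0, "jaw": 0.1}
    - {"dx": 0, "dy": 0, "dz": -0.3, "ax": 0, "ay": 0, "az": 0, "jaw": 0.1}
    - {"dx": 0, "dy": 0, "dz": -0.5, "ax": 0, "ay": 0, "az": 0, "jaw": 0.1}
    - {"dx": 0, "dy": 0, "dz": -0.5, "ax": 0, "ay": 0, "az": 0, "jaw": 0.1}
    - {"dx": 0, "dy": 0, "dz": -0.5, "ax": 0, "ay": 0, "az": 0, "jaw": 0.1}

```text
clock: 29.72
ee_pos: [0.4473, 0.0318, 0.13]
tcp_rot: [3.141, -0.009, -0.024]
force: [-0.8, 0.5, -1.8]
finger_gap: 0.223
finger_force: 29.3
```

```bash
python3 -c "
from h import *
plan((.445,-.15,.13,-.025),(.448,-.33,.13,-.025),(.4513,-.4297,.09,-.025))"
```

```text
t 29.72 gap 18.9 p [0.4473 0.0318 0.13  ] rpy [ 3.141 -0.009 -0.024] q6 1.47
dx 0.011 dy 0.909 dz 0.000 az 0.000  rows 4.4
dx 0.037 dy 0.899 dz -0.000 az -0.000  rows 4.3
dx 0.029 dy 0.498 dz 0.200 az -0.000  rows 2.6
```

Gap 18.9 mm on the tapering cone: held.

>>> jog_arm:
  steps:
    - {"dx": 0, "dy": 0.91, "dz": 0, "ax": 0, "ay": 0, "az": 0, "jaw": 0.1}
    - {"dx": 0, "dy": 0.91, "dz": 0, "ax": 0, "ay": 0, "az": 0, "jaw": 0.1}
    - {"dx": 0, "dy": 0.91, "dz": 0, "ax": 0, "ay": 0, "az": 0, "jaw": 0.1}
    - {"dx": 0, "dy": 0.91, "dz": 0, "ax": 0, "ay": 0, "az": 0, "jaw": 0.1}
    - {"dx": 0, "dy": 0.91, "dz": 0, "ax": 0, "ay": 0, "az": 0, "jaw": 0.1}
    - {"dx": 0, "dy": 0.91, "dz": 0, "ax": 0, "ay": 0, "az": 0, "jaw": 0.1}
    - {"dx": 0, "dy": 0.91, "dz": 0, "ax": 0, "ay": 0, "az": 0, "jaw": 0.1}

```text
clock: 30.3
ee_pos: [0.4385, -0.1499, 0.125]
tcp_rot: [-3.14, 0.003, -0.027]
force: [0.0, -0.0, 0.2]
finger_gap: 0.224
finger_force: 29.4
```

>>> jog_arm:
  steps:
    - {"dx": 0.04, "dy": 0.9, "dz": 0, "ax": 0, "ay": 0, "az": 0, "jaw": 0.1}
    - {"dx": 0.04, "dy": 0.9, "dz": 0, "ax": 0, "ay": 0, "az": 0, "jaw": 0.1}
    - {"dx": 0.04, "dy": 0.9, "dz": 0, "ax": 0, "ay": 0, "az": 0, "jaw": 0.1}
    - {"dx": 0.04, "dy": 0.9, "dz": 0, "ax": 0, "ay": 0, "az": 0, "jaw": 0.1}
    - {"dx": 0.04, "dy": 0.9, "dz": 0, "ax": 0, "ay": 0, "az": 0, "jaw": 0.1}
    - {"dx": 0.04, "dy": 0.9, "dz": 0, "ax": 0, "ay": 0, "az": 0, "jaw": 0.1}
    - {"dx": 0.04, "dy": 0.9, "dz": 0, "ax": 0, "ay": 0, "az": 0, "jaw": 0.1}

```text
clock: 30.88
ee_pos: [0.4431, -0.3283, 0.1252]
tcp_rot: [-3.139, 0.002, -0.024]
force: [-0.1, 0.2, -0.8]
finger_gap: 0.225
finger_force: 29.5
```

>>> jog_arm:
  steps:
    - {"dx": 0.03, "dy": 0.5, "dz": 0.2, "ax": 0, "ay": 0, "az": 0, "jaw": 0.1}
    - {"dx": 0.03, "dy": 0.5, "dz": 0.2, "ax": 0, "ay": 0, "az": 0, "jaw": 0.1}
    - {"dx": 0.03, "dy": 0.5, "dz": 0.2, "ax": 0, "ay": 0, "az": 0, "jaw": 0.1}
    - {"dx": 0.03, "dy": 0.5, "dz": 0.2, "ax": 0, "ay": 0, "az": 0, "jaw": 0.1}
    - {"dx": 0.03, "dy": 0.5, "dz": 0.2, "ax": 0, "ay": 0, "az": 0, "jaw": 0.1}
    - {"dx": 0.03, "dy": 0.5, "dz": 0.2, "ax": 0, "ay": 0, "az": 0, "jaw": 0.1}
    - {"dx": 0.03, "dy": 0.5, "dz": 0.2, "ax": 0, "ay": 0, "az": 0, "jaw": 0.1}

```text
clock: 31.47
ee_pos: [0.4474, -0.4277, 0.0866]
tcp_rot: [-3.14, 0.0, -0.022]
force: [-0.1, -0.2, 0.2]
finger_gap: 0.228
finger_force: 29.6
```

```bash
python3 -c "
from h import *
plan((.4523,-.4290,.0335,-.025))"
```

```text
t 31.47 gap 19.4 p [ 0.4474 -0.4277  0.0866] rpy [-3.14   0.    -0.022] q6 0.69
dx 0.024 dy 0.006 dz 0.265 az 0.002  rows 1.3
```

>>> jog_arm:
  steps:
    - {"dx": 0.022, "dy": 0.008, "dz": 0.05, "ax": 0, "ay": 0, "az": 0, "jaw": 0.1}
    - {"dx": 0.022, "dy": 0.008, "dz": 0.12, "ax": 0, "ay": 0, "az": 0, "jaw": 0.1}
    - {"dx": 0.022, "dy": 0.008, "dz": 0.19, "ax": 0, "ay": 0, "az": 0, "jaw": 0.1}
    - {"dx": 0.022, "dy": 0.008, "dz": 0.24, "ax": 0, "ay": 0, "az": 0, "jaw": 0.1}
    - {"dx": 0.022, "dy": 0.008, "dz": 0.265, "ax": 0, "ay": 0, "az": 0, "jaw": 0.1}
    - {"dx": 0.022, "dy": 0.008, "dz": 0.265, "ax": 0, "ay": 0, "az": 0, "jaw": 0.1}
    - {"dx": 0.022, "dy": 0.008, "dz": 0.265, "ax": 0, "ay": 0, "az": 0, "jaw": 0.1}

```text
clock: 32.05
ee_pos: [0.4509, -0.4315, 0.0323]
tcp_rot: [-3.141, 0.001, -0.025]
force: [-0.1, -0.2, -0.8]
finger_gap: 0.224
finger_force: 29.6
```

>>> jog_arm:
  steps:
    - {"dx": 0, "dy": 0, "dz": 0, "ax": 0, "ay": 0, "az": 0, "jaw": 0.1}
    - {"dx": 0, "dy": 0, "dz": 0, "ax": 0, "ay": 0, "az": 0, "jaw": 0.1}
    - {"dx": 0, "dy": 0, "dz": 0, "ax": 0, "ay": 0, "az": 0, "jaw": 0.1}

```text
clock: 32.3
ee_pos: [0.4512, -0.4319, 0.0332]
tcp_rot: [-3.142, 0.0, -0.025]
force: [0.3, -0.4, -0.9]
finger_gap: 0.222
finger_force: 29.6
```

Settled just at the floor; release and rise away clear.

>>> jog_arm:
  steps:
    - {"dx": 0, "dy": 0, "dz": 0, "ax": 0, "ay": 0, "az": 0, "jaw": 0.25}
    - {"dx": 0, "dy": 0, "dz": 0, "ax": 0, "ay": 0, "az": 0, "jaw": 0.3}
    - {"dx": 0, "dy": 0, "dz": 0, "ax": 0, "ay": 0, "az": 0, "jaw": 0.4}
    - {"dx": 0, "dy": 0, "dz": 0, "ax": 0, "ay": 0, "az": 0, "jaw": 0.5}
    - {"dx": 0, "dy": 0, "dz": 0, "ax": 0, "ay": 0, "az": 0, "jaw": 0.5}
    - {"dx": 0, "dy": 0, "dz": -0.15, "ax": 0, "ay": 0, "az": 0, "jaw": 0.5}
    - {"dx": 0, "dy": 0, "dz": -0.35, "ax": 0, "ay": 0, "az": 0, "jaw": 0.5}
    - {"dx": 0, "dy": 0, "dz": -0.55, "ax": 0, "ay": 0, "az": 0, "jaw": 0.5}

```text
clock: 32.97
ee_pos: [0.4503, -0.4306, 0.1428]
tcp_rot: [-3.138, 0.003, -0.025]
force: [0.2, -2.2, 0.4]
finger_gap: 0.499
finger_force: 0.0
```

>>> jog_arm:
  steps:
    - {"dx": 0, "dy": -0.5, "dz": -0.5, "ax": 0, "ay": 0, "az": 0, "jaw": 0.5}
    - {"dx": 0, "dy": -1, "dz": -0.5, "ax": 0, "ay": 0, "az": 0, "jaw": 0.5}
    - {"dx": 0, "dy": -1, "dz": -0.5, "ax": 0, "ay": 0, "az": 0, "jaw": 0.5}
    - {"dx": 0, "dy": -1, "dz": -0.5, "ax": 0, "ay": 0, "az": 0, "jaw": 0.5}
    - {"dx": 0, "dy": -1, "dz": -0.5, "ax": 0, "ay": 0, "az": 0, "jaw": 0.5}
    - {"dx": 0, "dy": -1, "dz": -0.5, "ax": 0, "ay": 0, "az": 0, "jaw": 0.5}
    - {"dx": 0, "dy": -1, "dz": -0.5, "ax": 0, "ay": 0, "az": 0, "jaw": 0.5}

```text
clock: 33.55
ee_pos: [0.4573, -0.2289, 0.2461]
tcp_rot: [3.14, -0.004, -0.02]
force: [0.7, -0.9, -0.5]
finger_gap: 0.5
finger_force: 0.0
```

>>> jog_arm:
  steps:
    - {"dx": 0, "dy": -1, "dz": 0, "ax": 0, "ay": 0, "az": 0, "jaw": 0.5}
    - {"dx": 0, "dy": -1, "dz": 0, "ax": 0, "ay": 0, "az": 0, "jaw": 0.5}
    - {"dx": 0, "dy": -1, "dz": 0, "ax": 0, "ay": 0, "az": 0, "jaw": 0.5}
    - {"dx": 0, "dy": -1, "dz": 0, "ax": 0, "ay": 0, "az": 0, "jaw": 0.5}
    - {"dx": 0, "dy": -1, "dz": 0, "ax": 0, "ay": 0, "az": 0, "jaw": 0.5}
    - {"dx": 0, "dy": -1, "dz": 0, "ax": 0, "ay": 0, "az": 0, "jaw": 0.5}
    - {"dx": 0, "dy": -1, "dz": 0, "ax": 0, "ay": 0, "az": 0, "jaw": 0.5}
    - {"dx": 0, "dy": -1, "dz": 0, "ax": 0, "ay": 0, "az": 0, "jaw": 0.5}

```text
clock: 34.22
ee_pos: [0.4612, -0.0328, 0.2431]
tcp_rot: [3.141, 0.0, -0.025]
force: [1.5, 0.3, -0.1]
finger_gap: 0.502
finger_force: 0.0
```

>>> jog_arm:
  steps:
    - {"dx": 0, "dy": -0.7, "dz": 0, "ax": 0, "ay": 0, "az": 0, "jaw": 0.5}
    - {"dx": 0, "dy": -0.7, "dz": 0, "ax": 0, "ay": 0, "az": 0, "jaw": 0.5}
    - {"dx": 0, "dy": -0.7, "dz": 0, "ax": 0, "ay": 0, "az": 0, "jaw": 0.5}
    - {"dx": 0, "dy": -0.7, "dz": 0, "ax": 0, "ay": 0, "az": 0, "jaw": 0.5}
    - {"dx": 0, "dy": -0.7, "dz": 0, "ax": 0, "ay": 0, "az": 0, "jaw": 0.5}
    - {"dx": 0, "dy": -0.7, "dz": 0, "ax": 0, "ay": 0, "az": 0, "jaw": 0.5}
    - {"dx": 0, "dy": -0.7, "dz": 0, "ax": 0, "ay": 0, "az": 0, "jaw": 0.5}

```text
clock: 34.8
ee_pos: [0.4649, 0.1061, 0.2431]
tcp_rot: [3.141, 0.0, -0.027]
force: [-0.4, -0.0, -0.9]
finger_gap: 0.503
finger_force: 0.0
```

Run:
```python
from h import *
import cv2
plan()
a=cv2.imread('pics/topraw.png').astype(int); b=arm.get_image('top')[:,:,::-1]; cv2.imwrite('pics/topend.png',b)
d=(np.abs(b.astype(int)-a).sum(2)>70).astype(np.uint8)
k,l,s,c=cv2.connectedComponentsWithStats(d)
for i in range(1,k):
    if s[i,4]>15 and c[i,0]>280: # principal axis
        yx=np.argwhere(l==i); w,v=np.linalg.eigh(np.cov(yx.T)); pts=ray("top",[c[i],c[i]+v[::-1,1]*10],.02)
        e=pts[1]-pts[0]; print(s[i],c[i].round(1),pts[0].round(4),"ang",round(float(np.arctan(e[1]/e[0])),3))
```

```text
t 34.8 gap 42.8 p [0.4649 0.1061 0.2431] rpy [ 3.141  0.    -0.027] q6 1.64
[289 186  21  72 662] [298.8 220.7] [ 0.4554 -0.0814  0.02  ] ang -0.132
[339 202  12  41 228] [344.  222.7] [ 0.4526 -0.2063  0.02  ] ang 0.169
[383 205   7  16  22] [384.  214.1] [ 0.4792 -0.3165  0.02  ] ang 0.215
[385 204   7  15  83] [388.2 211. ] [ 0.488  -0.3282  0.02  ] ang -0.017
[421 219  13   9  81] [427.3 223.3] [ 0.4561 -0.4346  0.02  ] ang -1.404
[418 221   7  10  19] [420.2 225.8] [ 0.4488 -0.4151  0.02  ] ang 0.426
[383 224   9  17  97] [388.1 231.8] [ 0.4301 -0.327   0.02  ] ang -0.083
[288 368  11  31 203] [293.7 385.6] [ 0.0201 -0.0756  0.02  ] ang -0.119
[284 397  13   9  30] [291.  401.4] [-0.0192 -0.0694  0.02  ] ang 1.15
[298 401   5  18  41] [299.9 407.6] [-0.0337 -0.0928  0.02  ] ang 0.034
```

Muddler, corkscrew and both corks measure well in place. A quick numeric check that the stopper stands, and that the bowl is unmoved.

Run:
```python
from h import *
import cv2
i=arm.camera_info("top");P=np.linalg.inv(i["pose"])
def proj(p):
    q=P[:3,:3]@p+P[:3,3]; return (i["mtx"]@[q[0],-q[1],-q[2]]/-q[2])[:2].round(1)
for z in (.005,.027,.056): print(z,proj(np.array([.4512,-.4315,z])))
b=cv2.imread("pics/topend.png"); a=cv2.imread("pics/topraw.png")
m=(b[212:236,412:442].max(2)<45).astype(np.uint8)
k,l,s,c=cv2.connectedComponentsWithStats(m); print("black",s[1:],c[1:]+[412,212])
print("bowl/red/big diff",[int(np.abs(a[y0:y1,x0:x1].astype(int)-b[y0:y1,x0:x1]).max()) for x0,x1,y0,y1 in ((140,172,156,186),(362,380,260,278),(405,430,255,275))])
```

```text
0.005 [424.4 225.7]
0.027 [427.  224.7]
0.056 [430.6 223.4]
black [[12  8 10  8 56]] [[428.08928571 223.41071429]]
bowl/red/big diff [139, 25, 25]
```

Run:
```python
from h import *
import cv2
a=cv2.imread("pics/topraw.png"); b=cv2.imread("pics/topend.png")
r=cv2.matchTemplate(cv2.Canny(b,60,120)[145:200,125:190],cv2.Canny(a,60,120)[156:186,140:172],cv2.TM_CCOEFF_NORMED); print(cv2.minMaxLoc(r))
d=np.abs(a.astype(int)-b).sum(2)[156:186,140:172]>70; print(d.sum(0),d.sum(1))
```

```text
(-0.10889312624931335, 0.12326136976480484, (16, 24), (28, 17))
[30 30 30 26 29 16 13 13 11 25 28 30 30 30 24 24 24 23 22 21 21 20 19 17
 13 16 19 16 19 26 30 30] [32 32 32 29 26 20 18 17 15 20 20 22 22 22 22 21 23 24 23 23 21 23 22 25
 23 27 27 30 32 32]
```

That region is covered by the arm or its shadow; move aside and recheck.

>>> jog_arm:
  steps:
    - {"dx": 0, "dy": 0.9, "dz": 0, "ax": 0, "ay": 0, "az": 0, "jaw": 0.5}
    - {"dx": 0, "dy": 0.9, "dz": 0, "ax": 0, "ay": 0, "az": 0, "jaw": 0.5}
    - {"dx": 0, "dy": 0.9, "dz": 0, "ax": 0, "ay": 0, "az": 0, "jaw": 0.5}
    - {"dx": 0, "dy": 0.9, "dz": 0, "ax": 0, "ay": 0, "az": 0, "jaw": 0.5}
    - {"dx": 0, "dy": 0.9, "dz": 0, "ax": 0, "ay": 0, "az": 0, "jaw": 0.5}
    - {"dx": 0, "dy": 0.9, "dz": 0, "ax": 0, "ay": 0, "az": 0, "jaw": 0.5}
    - {"dx": 0, "dy": 0.9, "dz": 0, "ax": 0, "ay": 0, "az": 0, "jaw": 0.5}
    - {"dx": 0, "dy": 0.9, "dz": 0, "ax": 0, "ay": 0, "az": 0, "jaw": 0.5}

```text
clock: 35.52
ee_pos: [0.4598, -0.0722, 0.2433]
tcp_rot: [-3.141, 0.0, -0.026]
force: [0.2, 0.3, 0.2]
finger_gap: 0.5
finger_force: 0.0
```

Run:
```python
from h import *
import cv2
a=cv2.imread("pics/topraw.png"); b=arm.get_image("top")[:,:,::-1].copy()
r=cv2.matchTemplate(b[140:205,120:195],a[156:186,140:172],cv2.TM_CCOEFF_NORMED); print(cv2.minMaxLoc(r), "expect loc (20,16)")
d=np.abs(a.astype(int)-b).sum(2)[156:186,140:172]>70; print(d.sum())
```

```text
(-0.4090594947338104, 0.9985949397087097, (41, 1), (20, 16)) expect loc (20,16)
0
```

The bowl has not moved. Hand in.

```bash
python3 -c "
from rig import arm
print(arm.hand_in())"
```

```text
the job is handed in; nothing more can be done
None
```

The job is handed in with everything put away: camera checks show the muddler, corkscrew, stopper and both corks in their places and the bowl unmoved, though the hand-in call returned no verdict.

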